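# Snap a circuit board onto its barbed standoffs

## Robot

A 6-joint arm with a two-finger parallel gripper is mounted at the origin on a cart in front of the work surface, level with it; the furniture and walls round the work are solid. World frame = base frame: x ahead of the robot, y to its left, z up, the work surface at z = 0. Lengths are in mm, angles in rad, forces in N, time in s.
With the tool pointing down it reaches from about 225 to 725 mm from the base axis. Payload 3.1 kg.
Tool frame: the origin (TCP) lies at the very end of the fingers, on their centre line; the grasp point (between the pads) lies grip_point_offset behind it (grip_point_offset is the distance from the TCP to the grasp point, in mm); z points along the fingers, y is the line along which they close (so a half turn about z gives the same grasp; the last joint's range is limited). The gripper opens to 85 mm and grips with 20 to 120 N. Pads are 22 mm wide; open, the fingers measure 114 mm over their backs; the gripper's body (76 mm by 85 mm) begins 54 mm behind the grasp point. The pads swing forward as they close: fully open they stand 13 mm farther back than shut.
Start: joints at [-1.452, 0.048, 0.099, 1.622, 0, 1.443], TCP at [128.244, -509.088, 231.312] pointing down, gripper open.
Joint ranges: [-2.91, 2.91], [-0.99, 1.94], [-1.21, 1.42], [-2.12, 2.29], [-1.49, 1.47], [-3.14, 3.14]. Speed limits (rad/s): [2.79, 2.79, 3.14, 3.14, 3.14, 3.14].

## Interface

Orientations are given as a 3x3 rotation matrix whose columns are the frame's x, y, z axes.
In Python, from station import * gives the robot as it stands.
- The arm moves only by the tool step_arm, never from a script. Its argument "commands" is a list of rows, each a list of 3 entries, a list of its own where there are three numbers: the shift along the world's x, y, z in mm, then the turn about the world's z in rad, then the finger opening in mm, from 0 to 85.4. A call has 1 to 5 rows; each row shifts and turns the commanded pose from where the row before left it; what a row does not reach is not made up. A row lasts 1/12 s, in which the tool goes at most 41.7 mm and 7.16 degrees, less where a joint would pass 70% of its speed; a pose out of reach is approached as far as the arm can. A call is refused whole if a number of a shift passes 41.7 or a number of a turn 0.125, either way. A call with a gripper value outside its range is refused whole. The fingers move at their own pace and stop on an object; "force" is the grip in N (left out, the last holds). Time passes only in rows, so rows that do not move let the fingers close. It gives the time, the measured TCP pose, the force, the opening and the grip force at its end, in the units of the state.
- read_state(): the state, without advancing time (a new reading comes with each control period).
- grab_frame(name): name is "scene" or "side" or "wrist"; returns a dict with "color" (384x512x3 uint8, red, green, blue), "camera_matrix" (3x3 intrinsics, pixels), "rvec" (rotation vector, rad) and "tvec" (3), from world to camera coordinates, as OpenCV has them. Camera axes: x right, y down, z forward; pixel columns grow to the right and rows downward; lengths in mm; the calibration is good to about 2 mm. A picture is of the moment at which its call begins. There is no depth.
- finish_job(): hands the job in; it is judged then, once.
Trained networks look in a picture, given as the dict that the camera call returned (one of the last four; its "shot" number tells which), for a name from the list of things; names that differ only in an ending like _2 or _b are one class to them, and where a whole thing is asked for, a point or a joint stands for the part that bears it (a point fixed in the world has none). Each returns a list of dicts, best first, with "confidence" (0 to 1); they miss things now and then, are a little off and sometimes report something else, mostly with a low value. They report only what shows in the picture. A call takes as long as a camera call.
- spot_in(picture, thing): "bbox" ([left, top, width, height] in pixels, round what is visible of it).
The state is a dict: "clock": time; "joints": joint angles; "qvel": joint speeds; "effort": joint torques, N m; "tcp_pos": TCP position; "eef_rot": TCP orientation; "wrist_force": force on the tool from outside, world axes, zero at the start; "torque": the same for the moment, N m; "width": finger opening in mm; "grip_force": force on a finger pad.
Only numpy, scipy, OpenCV 4.12 (cv2) and the standard library are available. Lean on these libraries where they do the work, as an engineer would, in place of code of your own. Each camera call takes 0.05 s, during which the arm holds its last target. There are 200 camera calls.

## Task

Pick up the green circuit board by its heat sink and carry it round the front of the microscope and set it on the four white barbed posts of the dark tray, with its green terminal block on the side of the tray's open rim. Let go, then press it down at the pale pads, one corner after the other, until every post has clicked through, its barbs out again above the board; press slowly and with feeling, for a push of more than about 30 N on the board or tray cracks it. Let go and leave the other things where they are.

Things in the scene. Friction and masses are not known exactly. Their poses are not given: they have to be found in the camera images.
- tray: Fixed dark tray, 110 (its x) x 150 (its y) x 10 mm at the rim; origin at the centre of its underside, z up. The rim is open in the middle of its front (-x) side, by a green strip: the board's terminal block belongs there. It holds four white barbed posts on a plate shimmed by hand: their shoulders stand 24 to 27 mm above its underside, a height that is NOT measured.
- heat_sink (a point): Centre of the dark heat sink amid the green board (84 x 124 x 3 mm, x short, y long, z up; 0.12 kg), where to grasp: 26 (x) x 28 (y) x 24 mm high; this point is 12 mm above the board's top. Grasp along y: on the x sides lie low parts, at the -x edge the green terminal block, 28 mm long. The board starts flat on the bench.
- hole_1 (a point): Centre of the board's front left hole at the underside, 10 mm across; at x -32, y 52 mm from the board's centre. It goes on post_1.
- hole_2 (a point): Centre of the board's front right hole at the underside, 10 mm across; at x -32, y -52 mm from the board's centre. It goes on post_2. (Between the board's place and the tray a stereo microscope stands, its tall column near x 0.58, y 0.05 m in the room: carry the board round on the robot's side of it.)
- hole_3 (a point): Centre of the board's back right hole at the underside, 10 mm across; at x 32, y -52 mm from the board's centre. It goes on post_3.
- hole_4 (a point): Centre of the board's back left hole at the underside, 10 mm across; at x 32, y 52 mm from the board's centre. It goes on post_4.
- pad_1 (a point): Pale press pad, 19 mm, golden ring, on the board's top by hole_1, at x -28, y 31 mm from the board's centre: the place to press for post_1, with shut fingers. A corner goes down some 8 mm to its click, squeezing the washer at the end: that takes 10 to 20 N; 1 to 2 mm below is a hard stop. The washer then lifts it against the barbs, 2 mm above the shoulder. The far corner rises meanwhile, a neighbour may click too.
- pad_2 (a point): Pale press pad, 19 mm, golden ring, on the board's top by hole_2, at x -28, y -31 mm from the board's centre: the place to press for post_2, with shut fingers.
- pad_3 (a point): Pale press pad, 19 mm, golden ring, on the board's top by hole_3, at x 28, y -31 mm from the board's centre: the place to press for post_3, with shut fingers.
- pad_4 (a point): Pale press pad, 19 mm, golden ring, on the board's top by hole_4, at x 28, y 31 mm from the board's centre: the place to press for post_4, with shut fingers.
- post_1 (a point): Axis of the front left post, at x -32, y 52 mm in the tray's frame; this point is 24 mm above its underside, the lowest the shoulder can be. Every post: shoulder 15 mm across, on it an orange sprung washer 4 mm high, then an 8 mm pin, tip 14 mm above the shoulder. Sprung barbs on its +y and -y sides reach 7 mm from the axis: ledge 5 mm above the shoulder, tapering in to the pin at 12 mm.
- post_2 (a point): Axis of the front right post, at x -32, y -52 mm in the tray's frame; this point is 24 mm above its underside, the lowest the shoulder can be.
- post_3 (a point): Axis of the back right post, at x 32, y -52 mm in the tray's frame; this point is 24 mm above its underside, the lowest the shoulder can be.
- post_4 (a point): Axis of the back left post, at x 32, y 52 mm in the tray's frame; this point is 24 mm above its underside, the lowest the shoulder can be.
- barb_1a (a joint): Barb on the +y side of post_1: 0 m sprung out (before and after the click), about 0.002 m while it is squeezed inside the hole, most 0.0036.
- barb_1b (a joint): Barb on the -y side of post_1: 0 m sprung out (before and after the click), about 0.002 m while it is squeezed inside the hole, most 0.0036.
- barb_2a (a joint): Barb on the +y side of post_2: 0 m sprung out (before and after the click), about 0.002 m while it is squeezed inside the hole, most 0.0036.
- barb_2b (a joint): Barb on the -y side of post_2: 0 m sprung out (before and after the click), about 0.002 m while it is squeezed inside the hole, most 0.0036.
- barb_3a (a joint): Barb on the +y side of post_3: 0 m sprung out (before and after the click), about 0.002 m while it is squeezed inside the hole, most 0.0036.
- barb_3b (a joint): Barb on the -y side of post_3: 0 m sprung out (before and after the click), about 0.002 m while it is squeezed inside the hole, most 0.0036.
- barb_4a (a joint): Barb on the +y side of post_4: 0 m sprung out (before and after the click), about 0.002 m while it is squeezed inside the hole, most 0.0036.
- barb_4b (a joint): Barb on the -y side of post_4: 0 m sprung out (before and after the click), about 0.002 m while it is squeezed inside the hole, most 0.0036.
- driver: Bystander, to be left alone: small red screwdriver, 16 x 141 x 14 mm; origin at the centre of its underside.
- tweezers: Bystander, to be left alone: steel tweezers, 14 x 127 x 10 mm; origin at the centre of its underside.

How it is judged (in metres and radians):
On the way:
1. the board sits level on the four posts, the right way round, and is let go (horizontal distance between hole_1 and post_1 below 0.004 m and horizontal distance between hole_2 and post_2 below 0.004 m and horizontal distance between hole_3 and post_3 below 0.004 m and horizontal distance between hole_4 and post_4 below 0.004 m and angle between heat_sink's own z axis and vertical below 0.12 rad and z of each of hole_1, hole_2, hole_3, hole_4 in the frame of tray below 0.04 m and contact force between the fingers and board below 0.1 N), for 0.2 s.
At the end, for the whole second after the job is handed in: All four posts have clicked through: every hole lies within 4 mm of its own post and its underside is less than 30.2 mm above the tray's underside (home is 26 to 29 mm), all eight barbs have sprung out again to within 1.2 mm, the board is level within 0.03 rad and released (horizontal distance between hole_1 and post_1 below 0.004 m and horizontal distance between hole_2 and post_2 below 0.004 m and horizontal distance between hole_3 and post_3 below 0.004 m and horizontal distance between hole_4 and post_4 below 0.004 m and z of each of hole_1, hole_2, hole_3, hole_4 in the frame of tray below 0.0302 m and value of joint each of barb_1a, barb_1b, barb_2a, barb_2b, barb_3a, barb_3b, barb_4a, barb_4b below 0.0012 m and angle between heat_sink's own z axis and vertical below 0.03 rad and contact force between the fingers and board below 0.1 N); the robot touches nothing.
It fails at once if the robot pushes on the board with more than 32 N (a grip on the heat sink does not count) (contact force between the fingers and board above 32 N and distance between the grasp point and heat_sink above 0.022 m).
It fails at once if the board, held by its heat sink, is forced hard onto the posts (contact force between board and tray above 75 N and distance between the grasp point and heat_sink below 0.022 m).
It fails at once if the robot pushes on the tray with more than 32 N (contact force between the fingers and tray above 32 N).
It fails at once if the screwdriver or the tweezers are moved by more than 2 cm (distance of any of driver, tweezers from where it was at the start of the episode above 0.02 m).
It also fails if it takes over 69 s, if anything falls off the work surface, if the arm or the gripper's body presses on something with over 40 N, if the wrist force passes 120 N, or if a joint passes its speed limit or range.

## Working session

There is one attempt and no reset: what is moved stays moved. The work goes in short steps, Python scripts to look and compute and a tool call to move; the robot and the scene stay as the last step left them, time stands still between calls to the robot, and variables do not carry over. Pictures are saved under pics/ and viewed, at most 10 in all, crops included, and the job is handed in when it is done.

Besides the shell and the picture viewer there is one more tool, called as a command line: name --argument value ..., lists and objects as JSON in quotes. step_arm: Moves the arm, as the interface text tells. Its arguments: {"type":"object","properties":{"commands":{"type":"array"},"force":{"type":"number"}},"required":["commands"]}

```bash
mkdir -p pics
cat > h.py <<'E'
from station import *
import numpy as np, cv2
def save(p,n):
    cv2.imwrite('pics/'+n+'.png', cv2.cvtColor(p['color'],cv2.COLOR_RGB2BGR))
def ray(p,uv,z):
    K=np.array(p['camera_matrix'],float);R=cv2.Rodrigues(np.array(p['rvec'],float))[0];t=np.array(p['tvec'],float).ravel()
    d=R.T@np.linalg.solve(K,[uv[0],uv[1],1.]);c=-R.T@t
    return c+d*(z-c[2])/d[2]
def proj(p,X):
    return cv2.projectPoints(np.array(X,float).reshape(-1,1,3),np.array(p['rvec'],float),np.array(p['tvec'],float),np.array(p['camera_matrix'],float),None)[0].reshape(-1,2)
def cen(b): b=b['bbox'];return (b[0]+b[2]/2,b[1]+b[3]/2)
E
python3 - <<'E'
from h import *
s=read_state();print(s)
ims=[]
for n in ['scene','side','wrist']:
    p=grab_frame(n);save(p,n+'0');ims.append(p['color'])
    R=cv2.Rodrigues(np.array(p['rvec'],float))[0];print(n,(-R.T@np.array(p['tvec'],float).ravel()).round())
    if n!='wrist':
        for t,z in [('tray',10),('heat_sink',15),('hole_1',3),('pad_1',3),('post_1',34),('driver',7),('tweezers',5)]:
            for d in spot_in(p,t)[:5]: print(n,t,round(d['confidence'],2),np.round(d['bbox']),ray(p,cen(d),z).round())
m=np.hstack([cv2.resize(i,(400,300)) for i in ims[:2]])
E
```

```text
{'clock': 0.0, 'joints': array([-1.45179212e+00,  4.87268212e-02,  9.75374198e-02,  1.62199209e+00,
       -3.64194805e-06,  1.44300604e+00]), 'qvel': array([-0.0007855 ,  0.00060709,  0.00069325, -0.00029301,  0.00077348,
        0.00056201]), 'effort': array([ 9.51697098e-05, -3.38780451e+01,  3.20015430e+01,  2.02332542e-02,
       -1.21319331e-04,  7.82257843e-06]), 'tcp_pos': array([ 128.17209438, -508.46479716,  230.09932103]), 'eef_rot': array([[ 9.69700540e-01,  2.44296499e-01, -2.86790920e-04],
       [ 2.44296483e-01, -9.69697696e-01,  2.36785954e-03],
       [ 3.00359301e-04, -2.36617669e-03, -9.99997155e-01]]), 'wrist_force': array([ 0.07180413,  0.77701129, -0.25932149]), 'torque': array([-0.02825927, -0.02243752,  0.00019418]), 'grip_force': 0.0, 'width': 85.49153528235206}
scene [-433. -768. 1118.]
scene tray 0.98 [283. 210.  26.  32.] [ 514. -212.   10.]
scene tray 0.44 [181. 163.  35.  21.] [541. 241.  10.]
scene heat_sink 0.6 [178. 161.  36.  24.] [535. 244.  15.]
scene hole_1 0.57 [181. 163.  34.  21.] [548. 247.   3.]
scene pad_1 0.69 [183. 162.  33.  23.] [550. 244.   3.]
scene post_1 0.6 [278. 209.  33.  32.] [ 493. -220.   34.]
scene driver 0.51 [177. 163.  40.  23.] [536. 245.   7.]
scene driver 0.38 [278. 211.  34.  28.] [ 516. -209.    7.]
scene tweezers 0.54 [362. 228.  29.  14.] [ 631. -449.    5.]
side [   32. -1148.   850.]
side tray 0.81 [255. 220.  53.  48.] [ 519. -247.   10.]
side heat_sink 0.74 [209. 150.  30.  21.] [554. 229.  15.]
side hole_1 0.74 [206. 152.  31.  20.] [553. 245.   3.]
side hole_1 0.46 [253. 222.  58.  47.] [ 521. -247.    3.]
side pad_1 0.71 [362. 276.  23.  16.] [ 645. -476.    3.]
side pad_1 0.69 [206. 155.  34.  17.] [552. 234.   3.]
side post_1 0.59 [253. 220.  58.  48.] [ 506. -276.   34.]
wrist [ 204. -490.  374.]
```

Run:
```python
import cv2,numpy as np
a=cv2.imread('pics/scene0.png')[120:270,150:420];b=cv2.imread('pics/side0.png')[130:310,150:420]
cv2.imwrite('pics/m0.png',np.vstack([cv2.resize(a,None,fx=1.8,fy=1.8,interpolation=2),cv2.resize(b,None,fx=1.8,fy=1.8,interpolation=2)]))
```

```text
(no output)
```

View pics/m0.png

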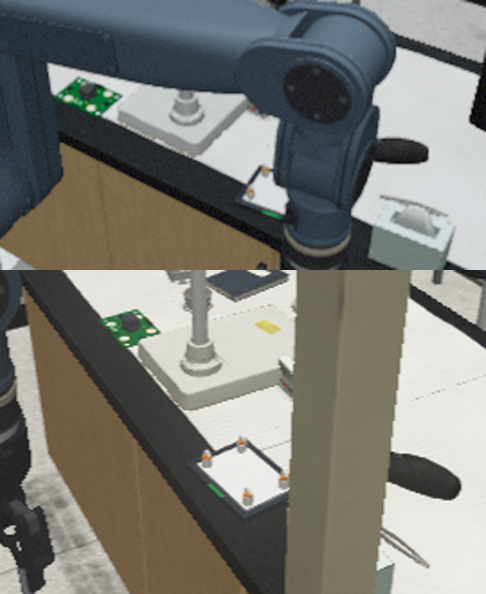

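Run:
```python
from h import *
p=grab_frame('side')
for uv in [(265.6,232.8),(284.4,226),(308,246.7),(287.8,254)]: print(ray(p,uv,32).round())
a=cv2.imread('pics/scene0.png');b=cv2.imread('pics/side0.png')
cv2.imwrite('pics/m1.png',np.hstack([cv2.resize(a,(400,300)),cv2.resize(b,(400,300))]))
```

```text
[ 491. -209.   32.]
[ 549. -207.   32.]
[ 561. -312.   32.]
[ 501. -313.   32.]
```

View pics/m1.png

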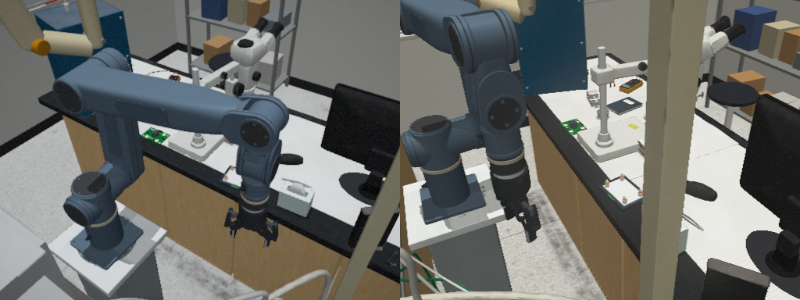

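step_arm --commands '[[[24,24,20],0,85],[[24,24,20],0,85],[[24,24,20],0,85],[[24,24,20],0,85],[[24,24,10],0,85]]'

```text
clock: 1.32
tcp_pos: [249.3, -388.5, 324.1]
eef_rot: [[0.97, 0.244, 0.002], [0.244, -0.97, -0.004], [0.001, 0.004, -1.0]]
wrist_force: [0.4, -0.7, 0.7]
width: 85.1
grip_force: 0.0
```

step_arm --commands '[[[26,26,0],0,85],[[26,26,0],0,85],[[26,26,0],0,85],[[26,26,0],0,85],[[26,26,0],0,85]]'

```text
clock: 1.73
tcp_pos: [379.3, -257.6, 321.6]
eef_rot: [[0.97, 0.244, 0.001], [0.244, -0.97, -0.001], [0.001, 0.001, -1.0]]
wrist_force: [0.8, -0.6, -0.2]
width: 85.0
grip_force: 0.0
```

Run:
```python
from h import *
p=grab_frame('wrist');save(p,'w1')
R=cv2.Rodrigues(np.array(p['rvec'],float))[0];print((-R.T@np.array(p['tvec'],float).ravel()).round(), R.T[:,2].round(2))
for t,z in [('tray',10),('post_1',34),('heat_sink',10)]:
    for d in spot_in(p,t)[:5]: print(t,round(d['confidence'],2),np.round(d['bbox']),ray(p,cen(d),z).round())
```

```text
[ 455. -239.  464.] [-0.29 -0.07 -0.95]
tray 0.82 [218.   1. 122.  92.] [ 523. -257.   10.]
post_1 0.94 [218.   0. 121.  91.] [ 521. -254.   34.]
```

View pics/w1.png

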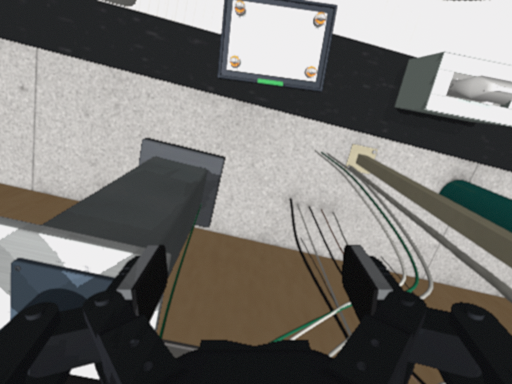

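step_arm --commands '[[[30,5,-20],0,85],[[30,5,-20],0,85],[[20,5,-20],0,85],[[0,0,0],0,85],[[0,0,0],0,85]]'

```text
clock: 2.35
tcp_pos: [457.0, -244.6, 259.3]
eef_rot: [[0.97, 0.243, -0.004], [0.243, -0.97, 0.002], [-0.004, -0.003, -1.0]]
wrist_force: [0.2, -0.4, 0.8]
width: 84.8
grip_force: 0.0
```

```bash
cat >> h.py <<'E'
from scipy.optimize import least_squares
POST=np.array([[-32,52],[-32,-52],[32,-52],[32,52]],float)
def fitpose(q,loc):
    # 2D rigid fit: q = R loc + t
    f=lambda v:(loc@np.array([[np.cos(v[2]),np.sin(v[2])],[-np.sin(v[2]),np.cos(v[2])]])+v[:2]-q).ravel()
    r=least_squares(f,[*q.mean(0),0]);return r.x,np.abs(r.fun).max()
def blobs(p,lo,hi,amin):
    m=cv2.inRange(cv2.cvtColor(p['color'],cv2.COLOR_RGB2HSV),lo,hi)
    n,_,s,c=cv2.connectedComponentsWithStats(cv2.morphologyEx(m,cv2.MORPH_CLOSE,np.ones((3,3))))
    return [(c[i].round(1),s[i]) for i in range(1,n) if s[i][4]>=amin]
E
python3 - <<'E'
from h import *
p=grab_frame('wrist');save(p,'w2');print(read_state()['tcp_pos'].round(1),read_state()['eef_rot'].round(3)[0])
for c,s in blobs(p,(5,110,90),(22,255,255),15): print('or',c,s,ray(p,c,28).round(1))
for c,s in blobs(p,(50,120,60),(80,255,255),30): print('gr',c,s,ray(p,c,10).round(1))
E
```

```text
[ 457. -245.  261.] [ 0.97   0.243 -0.002]
or [233.   71.7] [229  70   9   4  25] [ 549.  -195.5   28. ]
or [321.6  83.6] [318  82   9   4  24] [ 561.5 -298.3   28. ]
or [228.1 120.6] [224 119   9   5  24] [ 493.9 -202.    28. ]
or [312.4 131.5] [309 130   9   4  23] [ 506.3 -304.5   28. ]
or [  9.4 207.6] [  5 206  12   4  20] [313.1  54.3  28. ]
or [  1.5 212.1] [  0 210   4   6  15] [303.9  64.5  28. ]
or [ 41.  217.7] [ 31 214  21  10  45] [308.6  13.1  28. ]
or [212.9 282.1] [209 275   9  15  55] [ 267.  -230.4   28. ]
or [425.4 374.8] [415 365  23  19  76] [ 181.3 -596.7   28. ]
gr [267.6 143.2] [254 140  28   8 142] [ 476.5 -256.7   10. ]
```

View pics/w2.png

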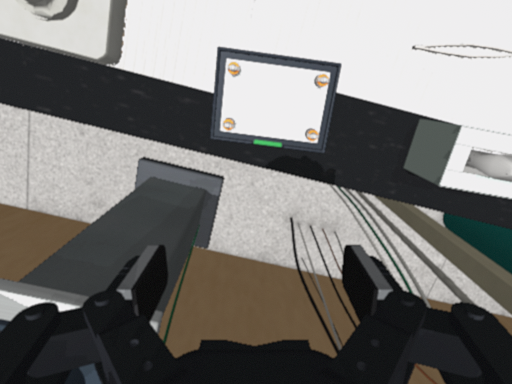

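Run:
```python
import cv2
a=cv2.imread('pics/w2.png')[40:160,205:345]
cv2.imwrite('pics/z2.png',cv2.resize(a,None,fx=5,fy=5,interpolation=cv2.INTER_CUBIC)[:600,:700])
```

```text
(no output)
```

View pics/z2.png

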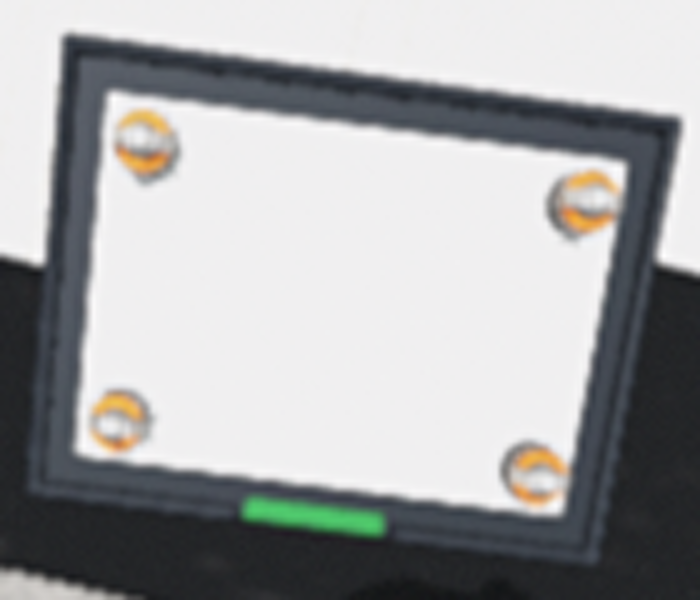

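Run:
```python
from h import *
p=grab_frame('wrist')
q=np.array([ray(p,(u/5+205-.4,v/5+40-.4),29)[:2] for u,v in [(120,420),(537,473),(586,201),(147,142)]])
print(q.round(1),fitpose(q,POST))
```

```text
[[ 491.1 -204.2]
 [ 503.5 -306.1]
 [ 566.2 -298.4]
 [ 553.8 -196.5]] (array([ 5.28644073e+02, -2.51292919e+02,  1.21452870e-01]), np.float64(0.7243589288908652))
```

step_arm --commands '[[[-30,25,20],-0.06,85],[[-30,25,20],-0.06,85],[[-25,30,10],-0.06,85],[[-10,38,0],-0.06,85],[[0,38,0],0,85]]'

```text
clock: 2.87
tcp_pos: [364.3, -91.1, 313.0]
eef_rot: [[1.0, -0.001, 0.006], [-0.001, -1.0, -0.003], [0.006, 0.003, -1.0]]
wrist_force: [2.0, -0.2, 0.1]
width: 84.9
grip_force: 0.0
```

step_arm --commands '[[[0,40,0],0,85],[[0,40,0],0,85],[[0,40,0],0,85],[[0,40,0],0,85],[[0,40,0],0,85]]'

```text
clock: 3.28
tcp_pos: [366.1, 88.5, 311.7]
eef_rot: [[0.999, 0.043, 0.004], [0.043, -0.999, 0.023], [0.004, -0.023, -1.0]]
wrist_force: [0.4, -0.2, -0.1]
width: 85.1
grip_force: 0.0
```

step_arm --commands '[[[10,38,0],0,85],[[20,32,0],0,85],[[20,20,0],0,85],[[0,0,0],0,85],[[0,0,0],0,85]]'

```text
clock: 3.7
tcp_pos: [420.8, 123.5, 310.4]
eef_rot: [[0.996, 0.088, -0.005], [0.088, -0.994, 0.062], [0.001, -0.062, -0.998]]
wrist_force: [-0.7, -0.1, 0.6]
width: 85.0
grip_force: 0.0
```

Run:
```python
from h import *
p=grab_frame('wrist');save(p,'w3');print(read_state()['tcp_pos'].round(1),read_state()['eef_rot'].round(3)[0])
for t,z in [('heat_sink',15),('pad_1',3),('hole_1',3)]:
    for d in spot_in(p,t)[:5]: print(t,round(d['confidence'],2),np.round(d['bbox']),ray(p,cen(d),z).round())
for c,s in blobs(p,(50,100,40),(80,255,255),60): print('gr',c,s,ray(p,c,3).round(1))
```

```text
[420.3 123.4 310.6] [ 0.996  0.088 -0.005]
heat_sink 0.69 [138.   5.  93.  78.] [552. 247.  15.]
pad_1 0.72 [142.   8.  90.  69.] [556. 247.   3.]
hole_1 0.72 [141.   6.  93.  73.] [556. 247.   3.]
gr [187.5  44.7] [ 142    9   90   71 3926] [552.7 246.7   3. ]
```

View pics/w3.png

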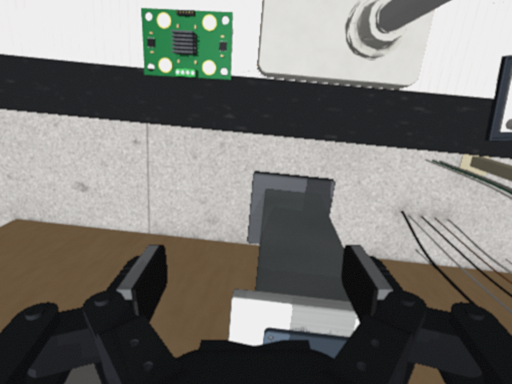

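```bash
python3 - <<'E'
from h import *
s=read_state();print(s['joints'].round(3),s['eef_rot'].round(3),s['qvel'].round(3))
E
ls; python3 -c "
import station;print([n for n in dir(station) if n[0]!='_'])"
```

```text
[ 0.087 -0.151  0.067  1.787  0.063  3.14 ] [[ 0.996  0.088 -0.004]
 [ 0.088 -0.994  0.062]
 [ 0.001 -0.063 -0.998]] [ 0.004  0.003 -0.006 -0.005  0.003  0.001]
h.py
pics
['MotionError', 'finish_job', 'grab_frame', 'grip_point_offset', 'read_state', 'spot_in']
```

step_arm --commands '[[[0,25,0],0.12,85],[[0,25,0],0.12,85],[[5,25,0],0.12,85],[[5,25,0],0.12,85],[[10,20,0],0.12,85]]'

```text
clock: 4.32
tcp_pos: [439.6, 245.4, 310.6]
eef_rot: [[0.768, 0.64, -0.039], [0.641, -0.766, 0.049], [0.001, -0.063, -0.998]]
wrist_force: [1.6, -0.6, 0.0]
width: 85.3
grip_force: 0.0
```

step_arm --commands '[[[10,0,-5],0.12,85],[[10,0,-5],0.12,85],[[10,0,-5],0.12,85],[[10,0,-5],0.12,85],[[10,0,-5],0.12,85]]'

```text
clock: 4.73
tcp_pos: [490.7, 243.8, 284.8]
eef_rot: [[0.272, 0.96, -0.06], [0.962, -0.272, 0.017], [-0.0, -0.062, -0.998]]
wrist_force: [0.1, -0.2, -0.3]
width: 85.0
grip_force: 0.0
```

step_arm --commands '[[[0,0,-5],0.12,85],[[0,0,-5],0.12,85],[[0,0,-5],0.12,85],[[0,0,-5],0.12,85],[[0,0,-5],0.12,85]]'

```text
clock: 5.15
tcp_pos: [490.3, 243.7, 259.8]
eef_rot: [[-0.318, 0.946, -0.059], [0.948, 0.318, -0.02], [-0.001, -0.062, -0.998]]
wrist_force: [0.7, -0.5, 0.1]
width: 85.2
grip_force: 0.0
```

step_arm --commands '[[[0,0,-5],0.12,85],[[0,0,-5],0.12,85],[[0,0,-5],0.12,85],[[0,0,-5],0.12,85],[[0,0,-5],0.12,85]]'

```text
clock: 5.57
tcp_pos: [490.3, 243.7, 234.9]
eef_rot: [[-0.798, 0.602, -0.037], [0.603, 0.796, -0.05], [-0.001, -0.062, -0.998]]
wrist_force: [-0.3, -0.3, -0.2]
width: 85.3
grip_force: 0.0
```

step_arm --commands '[[[0,0,-5],0.12,85],[[0,0,-5],0.12,85],[[0,0,-5],0.12,85],[[0,0,-5],0.12,85],[[0,0,0],0.12,85]]'

```text
clock: 5.98
tcp_pos: [489.7, 243.6, 213.8]
eef_rot: [[-0.999, 0.047, -0.004], [0.047, 0.997, -0.063], [0.001, -0.063, -0.998]]
wrist_force: [0.2, -0.6, -0.2]
width: 85.1
grip_force: 0.0
```

Run:
```python
from h import *
p=grab_frame('wrist');save(p,'w4');s=read_state();print(s['tcp_pos'].round(1),s['eef_rot'].round(3),grip_point_offset,s['joints'].round(2))
for t,z in [('heat_sink',15),('pad_1',3),('hole_1',3)]:
    for d in spot_in(p,t)[:5]: print(t,round(d['confidence'],2),np.round(d['bbox']),ray(p,cen(d),z).round())
for c,st in blobs(p,(45,80,30),(85,255,255),60): print('gr',c,st,ray(p,c,3).round(1))
for c,st in blobs(p,(15,30,120),(35,200,255),20): print('pad',c,st,ray(p,c,3).round(1))
```

```text
[489.6 243.7 214.4] [[-0.999  0.043 -0.003]
 [ 0.043  0.997 -0.063]
 [ 0.    -0.063 -0.998]] 18.700000000000003 [ 0.37  0.14  0.16  1.62 -0.06  0.42]
heat_sink 0.9 [216. 178. 108.  70.] [549. 247.  15.]
pad_1 0.9 [219. 181. 102.  64.] [554. 247.   3.]
hole_1 0.79 [224. 176.  98.  69.] [551. 251.   3.]
gr [272.1 208.3] [ 218  176  104   68 4338] [548.2 249.9   3. ]
pad [27.2 63.7] [20 62 12  6 31] [367.2 -21.9   3. ]
pad [25.6 84.7] [  9  71  30  24 385] [389.3 -30.2   3. ]
pad [294.7 189.7] [287 182  16  16  70] [524.7 278.    3. ]
pad [243.8 192.3] [237 185  15  16  75] [526.4 215.8   3. ]
pad [296.4 231.2] [289 225  16  14  76] [579.8 279.7   3. ]
pad [247.9 233.8] [241 227  15  14  74] [582.4 217.9   3. ]
pad [289.6 322.1] [286 320   8   6  28] [719.5 269.6   3. ]
```

View pics/w4.png

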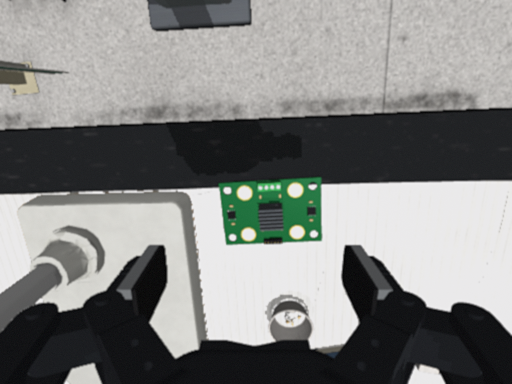

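step_arm --commands '[[[-10,0,10],0.124,85],[[-10,0,10],0.124,85],[[-10,0,10],0.124,85],[[-10,0,10],0.124,85],[[-10,0,10],0.124,85]]'

```text
clock: 6.6
tcp_pos: [440.1, 244.2, 265.3]
eef_rot: [[-0.841, -0.539, 0.035], [-0.541, 0.84, -0.052], [-0.001, -0.063, -0.998]]
wrist_force: [-1.1, -0.6, 0.0]
width: 85.0
grip_force: 0.0
```

step_arm --commands '[[[-10,0,10],0.124,85],[[-10,0,0],0.124,85],[[-10,0,0],0.124,85],[[0,0,0],0.124,85],[[0,0,0],0.124,85]]'

```text
clock: 7.02
tcp_pos: [410.2, 244.4, 275.4]
eef_rot: [[-0.37, -0.927, 0.06], [-0.929, 0.369, -0.022], [-0.002, -0.064, -0.998]]
wrist_force: [-0.3, -0.0, 0.2]
width: 85.4
grip_force: 0.0
```

step_arm --commands '[[[0,0,0],0.124,85],[[0,0,0],0.124,85],[[0,0,0],0.124,85],[[0,0,0],0.124,85],[[0,0,0],0.124,85]]'

```text
clock: 7.43
tcp_pos: [410.6, 244.2, 275.0]
eef_rot: [[0.238, -0.969, 0.062], [-0.971, -0.238, 0.016], [-0.001, -0.064, -0.998]]
wrist_force: [-0.3, 0.4, 0.6]
width: 84.8
grip_force: 0.0
```

step_arm --commands '[[[0,0,0],0.124,85],[[0,0,0],0.124,85],[[0,0,0],0.124,85],[[0,0,0],0.124,85],[[0,0,0],0.124,85]]'

```text
clock: 7.85
tcp_pos: [410.6, 244.2, 275.0]
eef_rot: [[0.758, -0.651, 0.041], [-0.652, -0.756, 0.048], [-0.0, -0.064, -0.998]]
wrist_force: [-0.8, 0.8, -0.2]
width: 85.0
grip_force: 0.0
```

step_arm --commands '[[[0,0,0],0.124,85],[[0,0,0],0.124,85],[[0,0,0],0.124,85],[[0,0,0],0.124,85],[[0,0,0],0.124,85]]'

```text
clock: 8.27
tcp_pos: [410.6, 244.2, 275.0]
eef_rot: [[0.996, -0.09, 0.006], [-0.09, -0.994, 0.063], [0.0, -0.063, -0.998]]
wrist_force: [0.7, 0.4, 0.0]
width: 85.2
grip_force: 0.0
```

step_arm --commands '[[[0,0,0],0.124,85],[[0,0,0],0.124,85],[[0,0,0],0.124,85],[[0,0,0],0.124,85]]'

```text
clock: 8.6
tcp_pos: [406.9, 254.2, 274.8]
eef_rot: [[0.927, 0.375, -0.019], [0.375, -0.926, 0.047], [-0.0, -0.051, -0.999]]
wrist_force: [0.5, 0.2, 0.3]
width: 85.3
grip_force: 0.0
```

Run:
```python
from h import *
s=read_state();print(s['tcp_pos'].round(1),s['eef_rot'].round(3),s['joints'].round(3))
L=np.array([[-28,31],[-28,-31],[28,-31],[28,31]],float)
q=np.array([[524.7,278],[526.4,215.8],[582.4,217.9],[579.8,279.7]]);print(fitpose(q,L))
```

```text
[406.9 254.2 274.8] [[ 0.927  0.375 -0.019]
 [ 0.375 -0.926  0.047]
 [-0.    -0.051 -0.999]] [ 0.384 -0.06   0.078  1.709  0.051 -3.142]
(array([5.53325000e+02, 2.47850000e+02, 3.44517668e-02]), np.float64(0.44059119375697264))
```

step_arm --commands '[[[10,-22,0],0,85],[[10,-22,0],0,85],[[0,0,0],0,85]]'

```text
clock: 8.85
tcp_pos: [417.9, 234.0, 274.6]
eef_rot: [[0.94, 0.341, -0.01], [0.342, -0.939, 0.028], [-0.0, -0.03, -1.0]]
wrist_force: [-0.2, -0.5, -0.5]
width: 85.0
grip_force: 0.0
```

step_arm --commands '[[[8,-22,0],0,85],[[8,-20,0],0,85],[[0,0,0],0,85]]'

```text
clock: 9.1
tcp_pos: [426.0, 214.3, 274.4]
eef_rot: [[0.95, 0.312, -0.004], [0.312, -0.95, 0.009], [-0.001, -0.01, -1.0]]
wrist_force: [0.8, 0.5, 0.0]
width: 84.7
grip_force: 0.0
```

step_arm --commands '[[[4,-10,0],0,85],[[4,-10,0],0,85],[[0,0,0],0,85]]'

```text
clock: 9.35
tcp_pos: [430.1, 206.2, 274.2]
eef_rot: [[0.954, 0.3, -0.001], [0.3, -0.954, 0.001], [-0.001, -0.001, -1.0]]
wrist_force: [-0.1, 0.0, -0.4]
width: 85.2
grip_force: 0.0
```

step_arm --commands '[[[0,10,0],-0.12,85],[[0,10,0],-0.12,85],[[0,10,0],-0.12,85],[[0,10,0],-0.12,85],[[0,7,0],-0.12,85]]'

```text
clock: 9.77
tcp_pos: [429.7, 254.7, 274.2]
eef_rot: [[0.955, -0.295, -0.001], [-0.295, -0.955, 0.003], [-0.001, -0.002, -1.0]]
wrist_force: [-0.3, 0.5, 0.3]
width: 85.0
grip_force: 0.0
```

step_arm --commands '[[[0,0,0],-0.12,85],[[0,0,0],-0.12,85],[[0,0,0],-0.12,85],[[0,0,0],-0.12,85],[[0,0,0],-0.12,85]]'

```text
clock: 10.18
tcp_pos: [429.7, 254.0, 274.2]
eef_rot: [[0.622, -0.783, 0.001], [-0.783, -0.622, 0.002], [-0.001, -0.002, -1.0]]
wrist_force: [-0.5, 0.1, -0.1]
width: 84.8
grip_force: 0.0
```

step_arm --commands '[[[10,0,0],-0.12,85],[[10,0,0],-0.12,85],[[10,0,0],-0.12,85],[[10,0,0],-0.12,85],[[10,0,0],-0.12,85]]'

```text
clock: 10.6
tcp_pos: [480.1, 254.0, 274.2]
eef_rot: [[0.071, -0.998, 0.002], [-0.998, -0.071, 0.001], [-0.001, -0.002, -1.0]]
wrist_force: [0.1, 0.0, -0.5]
width: 85.0
grip_force: 0.0
```

step_arm --commands '[[[10,0,-10],-0.12,85],[[0,0,-10],-0.12,85],[[0,0,-10],-0.12,85],[[0,0,-10],-0.12,85],[[0,0,-10],-0.12,85]]'

```text
clock: 11.02
tcp_pos: [489.7, 254.0, 223.6]
eef_rot: [[-0.505, -0.863, 0.002], [-0.863, 0.505, 0.0], [-0.001, -0.002, -1.0]]
wrist_force: [-0.1, 0.2, 0.3]
width: 85.4
grip_force: 0.0
```

step_arm --commands '[[[0,0,-10],-0.12,85],[[0,0,-10],-0.12,85],[[0,0,-10],-0.12,85],[[0,0,0],-0.12,85],[[0,0,0],-0.12,85]]'

```text
clock: 11.43
tcp_pos: [489.0, 253.8, 193.0]
eef_rot: [[-0.904, -0.427, -0.001], [-0.427, 0.904, -0.002], [0.001, -0.002, -1.0]]
wrist_force: [0.2, 0.4, 0.5]
width: 85.3
grip_force: 0.0
```

step_arm --commands '[[[0,0,0],-0.12,85],[[0,0,0],-0.12,85],[[0,0,0],-0.12,85],[[0,0,0],-0.05,85],[[0,0,0],0,85]]'

```text
clock: 11.85
tcp_pos: [489.7, 254.0, 194.2]
eef_rot: [[-0.999, -0.037, 0.001], [-0.037, 0.999, -0.002], [-0.001, -0.002, -1.0]]
wrist_force: [-0.5, 0.7, -0.2]
width: 85.2
grip_force: 0.0
```

```bash
cat >> h.py <<'E'
PAD=np.array([[-28,31],[-28,-31],[28,-31],[28,31]],float)
def padfit(p,z,guess):
    # find ring blobs, match to the pads expected at guess (x,y,yaw)
    c,s=np.cos(guess[2]),np.sin(guess[2]);exp=PAD@np.array([[c,s],[-s,c]])+guess[:2]
    B=[ray(p,b[0],z)[:2] for b in blobs(p,(15,30,120),(35,200,255),20)]
    q=np.array([min(B,key=lambda b:np.hypot(*(b-e))) for e in exp])
    return fitpose(q,PAD),q.round(1)
E
python3 - <<'E'
from h import *
p=grab_frame('wrist');save(p,'w5');s=read_state();print(s['tcp_pos'].round(1),s['eef_rot'].round(3),s['joints'].round(2))
print(padfit(p,3,(553,248,.034)))
E
```

```text
[489.7 253.9 194.2] [[-0.999 -0.039  0.001]
 [-0.039  0.999 -0.002]
 [-0.001 -0.002 -1.   ]] [ 0.36  0.11  0.09  1.55 -0.    0.32]
((array([5.53428609e+02, 2.47575453e+02, 3.74991770e-02]), np.float64(0.402073949405235)), array([[524.4, 277.7],
       [526.7, 215.7],
       [582.7, 217.7],
       [579.8, 279.2]]))
```

step_arm --commands '[[[21,-2,-20],0,85],[[21,-2,-20],0,85],[[21.7,-2.3,-20],0,85],[[0,0,-35],0,85],[[0,0,-35],0,85]]'

```text
clock: 12.32
tcp_pos: [555.9, 247.7, 64.3]
eef_rot: [[-0.999, -0.038, 0.005], [-0.038, 0.999, -0.001], [-0.005, -0.001, -1.0]]
wrist_force: [1.0, 0.6, -0.7]
width: 84.9
grip_force: 0.0
```

step_arm --commands '[[[0,0,-20],0,85],[[0,0,-15],0,85],[[0,0,-12],0,85],[[0,0,-6],0,85],[[0,0,-4],0,85]]' --force 40

```text
clock: 12.73
tcp_pos: [553.2, 247.5, 6.6]
eef_rot: [[-0.999, -0.038, 0.0], [-0.038, 0.999, -0.002], [-0.0, -0.002, -1.0]]
wrist_force: [-0.4, -0.1, 0.1]
width: 85.1
grip_force: 0.0
```

step_arm --commands '[[[0,0,0],0,20],[[0,0,0],0,20],[[0,0,0],0,20],[[0,0,0],0,20],[[0,0,0],0,20]]' --force 40

```text
clock: 13.15
tcp_pos: [554.5, 247.9, 8.8]
eef_rot: [[-0.999, -0.037, 0.004], [-0.037, 0.999, -0.001], [-0.004, -0.001, -1.0]]
wrist_force: [2.9, 0.0, 1.3]
width: 27.2
grip_force: 40.6
```

step_arm --commands '[[[0,0,15],0,20],[[0,0,25],0,20],[[0,0,30],0,20],[[0,0,30],0,20],[[-15,0,25],0,20]]'

```text
clock: 13.57
tcp_pos: [540.9, 247.4, 134.6]
eef_rot: [[-0.999, -0.036, 0.005], [-0.036, 0.999, -0.001], [-0.005, -0.001, -1.0]]
wrist_force: [0.7, 0.1, -1.0]
width: 27.3
grip_force: 40.6
```

step_arm --commands '[[[-27,-12,10],0,20],[[-27,-15,10],0,20],[[-27,-18,0],0,20],[[-27,-20,0],0,20],[[-27,-22,0],0,20]]'

```text
clock: 13.98
tcp_pos: [402.4, 160.1, 152.8]
eef_rot: [[-0.999, -0.038, 0.002], [-0.038, 0.999, -0.002], [-0.002, -0.002, -1.0]]
wrist_force: [-0.0, -0.4, -0.1]
width: 27.3
grip_force: 40.7
```

Run:
```python
from h import *
p=grab_frame('wrist');save(p,'w6');s=read_state();t=s['tcp_pos'];print(t.round(1),s['eef_rot'].round(3)[0],s['width'])
print(padfit(p,t[2]-5.5,(t[0],t[1],.038)))
```

```text
[394.9 156.3 150.7] [-0.999 -0.037 -0.008] 26.803541006137618
((array([3.95026557e+02, 1.59881344e+02, 3.60303219e-02]), np.float64(19.219904941412608)), array([[373.1, 190.4],
       [375.4, 127.8],
       [417.6, 110.7],
       [414. , 210.6]]))
```

View pics/w6.png

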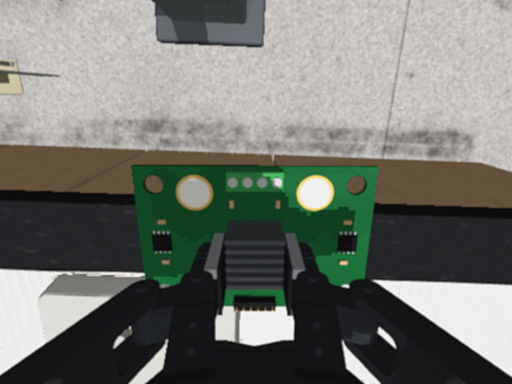

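step_arm --commands '[[[-3,-36,5],0,20],[[0,-38,5],0,20],[[0,-38,5],0,20],[[0,-38,5],0,20],[[0,-38,5],0,20]]'

```text
clock: 14.45
tcp_pos: [400.3, -29.0, 178.0]
eef_rot: [[-0.999, -0.038, 0.003], [-0.038, 0.999, -0.002], [-0.003, -0.002, -1.0]]
wrist_force: [1.1, -0.4, -0.8]
width: 27.3
grip_force: 40.7
```

step_arm --commands '[[[0,-38,0],0,20],[[0,-38,0],0.02,20],[[0,-38,0],0.02,20],[[15,-36,0],0.02,20],[[25,-30,0],0.023,20]]'

```text
clock: 14.87
tcp_pos: [439.4, -210.3, 177.9]
eef_rot: [[-0.993, -0.118, 0.001], [-0.118, 0.993, -0.003], [-0.001, -0.003, -1.0]]
wrist_force: [0.1, 0.3, 0.1]
width: 27.0
grip_force: 40.7
```

step_arm --commands '[[[32,-22,0],0,20],[[32,-15,0],0,20],[[32,-6,0],0,20],[[30,0,0],0,20],[[23,0,0],0,20]]'

```text
clock: 15.28
tcp_pos: [591.6, -251.1, 176.5]
eef_rot: [[-0.993, -0.119, 0.002], [-0.119, 0.993, -0.001], [-0.001, -0.002, -1.0]]
wrist_force: [-0.2, -0.3, -1.5]
width: 26.9
grip_force: 40.7
```

step_arm --commands '[[[0,0,0],0,20],[[0,0,0],0,20],[[0,0,0],0,20]]'

```text
clock: 15.53
tcp_pos: [589.0, -250.3, 177.1]
eef_rot: [[-0.993, -0.12, 0.0], [-0.12, 0.993, -0.002], [0.0, -0.002, -1.0]]
wrist_force: [0.3, 0.2, -1.6]
width: 26.9
grip_force: 40.7
```

Run:
```python
from h import *
p=grab_frame('wrist');save(p,'w7');s=read_state();t=s['tcp_pos'];print(t.round(1),s['eef_rot'].round(3)[0],s['width'],s['joints'].round(2))
R=cv2.Rodrigues(np.array(p['rvec'],float))[0];print((-R.T@np.array(p['tvec'],float).ravel()).round())
print(padfit(p,t[2]-5.5,(t[0],t[1],.121))[1])
for c,st in blobs(p,(5,80,90),(24,255,255),15): print('or',c,st,ray(p,c,29).round(1))
for c,st in blobs(p,(50,120,60),(80,255,255),30): print('gr',c,st,ray(p,c,10).round(1))
e=proj(p,[(528,-251,29)])[0].round().astype(int);print(e)
x0=max(0,e[0]-90);y0=max(0,e[1]-70)
cv2.imwrite('pics/z7.png',cv2.resize(cv2.cvtColor(p['color'],4)[y0:y0+140,x0:x0+180],None,fx=4,fy=4,interpolation=2));print(x0,y0)
```

```text
[ 588.8 -250.4  177.5] [-0.993 -0.12   0.001] 27.092381348533912 [-0.51  0.35  0.33  1.56 -0.   -0.63]
[ 513. -259.  320.]
[[ 556.6 -223. ]
 [ 563.7 -284.4]
 [ 563.7 -284.4]
 [ 595.  -200.1]]
or [205.6  70.6] [199  68  13   6  42] [ 497.9 -305.3   29. ]
or [319.9  70.4] [314  68  13   6  42] [ 485.4 -203.8   29. ]
or [205.3  80.6] [199  78  13   6  54] [ 506.3 -305.    29. ]
or [319.6  80.6] [314  78  14   6  50] [ 493.9 -202.5   29. ]
or [208.4 142.5] [202 140  13   6  48] [ 561.7 -298.    29. ]
or [315.7 142.2] [310 140  13   6  48] [ 549.1 -195.9   29. ]
or [209.3 151.7] [204 150  11   5  23] [ 570.5 -296.5   29. ]
or [314.4 151.6] [311 150   9   4  19] [ 558.2 -195.5   29. ]
or [194.7 191.4] [176 175  37  35 266] [ 612.5 -308.    29. ]
or [320.8 202.8] [299 190  35  21  71] [ 609.2 -179.6   29. ]
or [231.4 204.1] [230 201   4   7  27] [ 621.6 -269.9   29. ]
or [277.5 204.3] [276 201   4   8  30] [ 616.1 -223.2   29. ]
or [161.6 221.6] [158 220   8   4  29] [ 649.7 -340.1   29. ]
or [347.4 222.5] [344 221   8   4  31] [ 627.3 -148.1   29. ]
or [165.5 261.5] [162 260   8   4  28] [ 696.3 -334.5   29. ]
or [343.  262.1] [340 260   7   5  33] [ 673.7 -143.    29. ]
gr [262.1  55. ] [243  52  39   7 269] [ 476.8 -256.6   10. ]
gr [254.4 215.2] [  133   166   244   120 15528] [ 638.6 -244.2   10. ]
gr [255.1 295.2] [224 290  62  16 536] [ 741.3 -230.9   10. ]
[262 113]
172 43
```

View pics/z7.png

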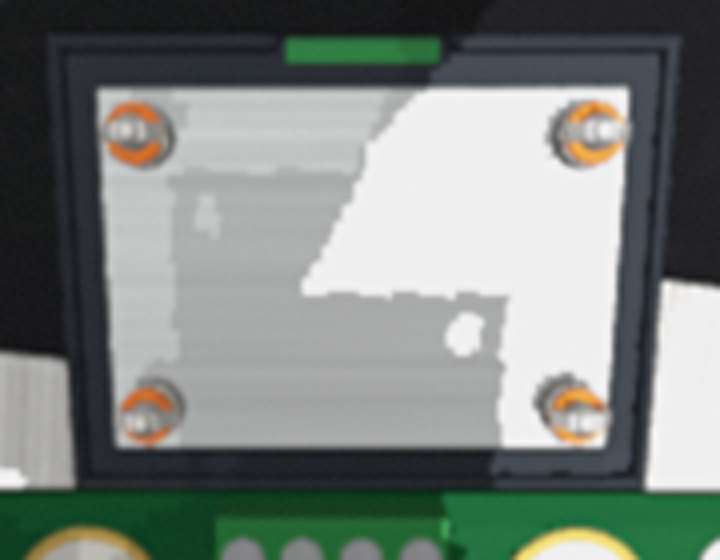

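Run:
```python
from h import *
p=grab_frame('wrist');s=read_state();print(s['tcp_pos'].round(1))
for z in (29.5,):
  q=np.array([ray(p,c,z)[:2] for c in [(319.7,75.5),(205.4,75.6),(208.7,146.7),(316.2,146.7)]])
  print(q.round(1),fitpose(q,POST))
B=sorted([b for b in blobs(p,(15,30,120),(35,200,255),60)],key=lambda b:b[0][0]);print(B)
# pads 1,2 by ring fit on held board
hsv=cv2.cvtColor(p['color'],cv2.COLOR_RGB2HSV)
for z in (171,172.5):
  for c in [(194.7,191.4)]: print(ray(p,c,z).round(1))
g=cv2.cvtColor(p['color'],cv2.COLOR_RGB2GRAY)
C=cv2.HoughCircles(g,cv2.HOUGH_GRADIENT,1,40,param1=120,param2=18,minRadius=14,maxRadius=24)
for c in C[0]:
  if 165<c[1]<230: print(c.round(1),ray(p,c[:2],171.5).round(1))
```

```text
[ 588.7 -250.5  177.9]
[[ 489.5 -203.3]
 [ 501.9 -305.3]
 [ 565.6 -297.5]
 [ 553.1 -194.8]] (array([ 5.27545940e+02, -2.50232914e+02,  1.22620008e-01]), np.float64(0.7737311290372588))
[(array([194.2, 191.5]), array([176, 175,  37,  35, 343], dtype=int32)), (array([314.6, 192.1]), array([296, 175,  38,  36, 368], dtype=int32)), (array([501.3, 345.8]), array([490, 335,  22,  22, 432], dtype=int32))]
[ 563.9 -284.4  171. ]
[ 563.4 -284.1  172.5]
[193.5 192.5  18.3] [ 564.4 -284.9  171.5]
[315.5 192.5  17.4] [ 556.8 -222.4  171.5]
```

step_arm --commands '[[[-20,0,0],0.003,20],[[-20,0,-10],0,20],[[-20.5,-0.1,-20],0,20],[[0,0,-35],0,20],[[0,0,-30],0,20]]'

```text
clock: 16.05
tcp_pos: [528.0, -251.2, 83.4]
eef_rot: [[-0.993, -0.121, 0.004], [-0.121, 0.993, -0.004], [-0.004, -0.004, -1.0]]
wrist_force: [0.0, -0.1, -1.4]
width: 27.1
grip_force: 40.7
```

step_arm --commands '[[[0,0,-16],0,20],[[0,0,-8],0,20],[[0,0,0],0,20],[[0,0,0],0,20]]'

```text
clock: 16.38
tcp_pos: [528.9, -250.8, 59.3]
eef_rot: [[-0.992, -0.122, 0.002], [-0.122, 0.992, -0.002], [-0.002, -0.003, -1.0]]
wrist_force: [-0.7, 0.8, -0.5]
width: 27.2
grip_force: 40.7
```

Run:
```python
from h import *
p=grab_frame('wrist');save(p,'w8');s=read_state();print(s['tcp_pos'].round(1),s['wrist_force'].round(1),s['eef_rot'].round(3))
a=cv2.cvtColor(p['color'],4)[140:300,120:400]
q=grab_frame('side');b=cv2.cvtColor(q['color'],4)[195:285,225:345]
cv2.imwrite('pics/z8.png',np.vstack([cv2.resize(a,(560,320),interpolation=2),cv2.resize(b[:60],(560,280),interpolation=2)]))
```

```text
[ 529.8 -251.3   60.4] [ 0.8 -0.7 -1.7] [[-0.992 -0.123  0.004]
 [-0.123  0.992 -0.004]
 [-0.004 -0.004 -1.   ]]
```

View pics/z8.png

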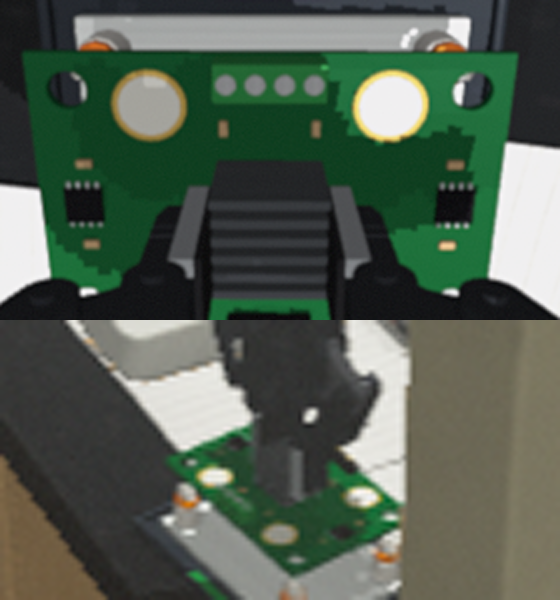

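step_arm --commands '[[[0,0,-2],0,20],[[0,0,-2],0,20],[[0,0,-2],0,20],[[0,0,0],0,20],[[0,0,0],0,20]]'

```text
clock: 16.9
tcp_pos: [528.9, -250.4, 52.1]
eef_rot: [[-0.992, -0.123, 0.001], [-0.123, 0.992, -0.002], [-0.001, -0.002, -1.0]]
wrist_force: [-0.2, -0.2, -0.9]
width: 26.9
grip_force: 40.7
```

step_arm --commands '[[[0,0,-2],0,20],[[0,0,-1],0,20],[[0,0,0],0,20],[[0,0,0],0,20]]'

```text
clock: 17.23
tcp_pos: [528.9, -250.5, 49.1]
eef_rot: [[-0.992, -0.123, 0.001], [-0.123, 0.992, -0.002], [-0.001, -0.002, -1.0]]
wrist_force: [0.2, -0.7, -1.3]
width: 27.1
grip_force: 40.7
```

step_arm --commands '[[[-0.6,0,-1],0,20],[[0,0,-1],0,20],[[0,0,0],0,20]]'

```text
clock: 17.48
tcp_pos: [528.2, -250.5, 47.0]
eef_rot: [[-0.992, -0.123, 0.001], [-0.123, 0.992, -0.002], [-0.001, -0.002, -1.0]]
wrist_force: [-0.6, 0.3, -1.3]
width: 27.0
grip_force: 40.7
```

step_arm --commands '[[[0,0,-1],0,20],[[0,0,0],0,20],[[0,0,0],0,20]]'

```text
clock: 17.73
tcp_pos: [528.3, -250.6, 46.2]
eef_rot: [[-0.992, -0.123, 0.001], [-0.123, 0.992, -0.002], [-0.001, -0.002, -1.0]]
wrist_force: [-0.6, 0.8, -0.6]
width: 27.5
grip_force: 40.7
```

step_arm --commands '[[[0,0,-1],0,20],[[0,0,0],0,20],[[0,0,0],0,20]]'

```text
clock: 17.98
tcp_pos: [528.3, -250.6, 45.2]
eef_rot: [[-0.992, -0.123, 0.001], [-0.123, 0.992, -0.002], [-0.001, -0.002, -1.0]]
wrist_force: [0.6, 0.3, -0.9]
width: 27.0
grip_force: 40.7
```

step_arm --commands '[[[0,0,-1],0,20],[[0,0,0],0,20],[[0,0,0],0,20]]'

```text
clock: 18.23
tcp_pos: [528.3, -250.5, 44.2]
eef_rot: [[-0.992, -0.123, 0.001], [-0.123, 0.992, -0.002], [-0.001, -0.002, -1.0]]
wrist_force: [-0.2, -0.0, -1.3]
width: 27.0
grip_force: 40.7
```

step_arm --commands '[[[0,0,-1],0,20],[[0,0,0],0,20],[[0,0,0],0,20]]'

```text
clock: 18.48
tcp_pos: [528.4, -250.3, 43.3]
eef_rot: [[-0.992, -0.123, 0.001], [-0.123, 0.992, -0.001], [-0.001, -0.001, -1.0]]
wrist_force: [0.6, 0.6, -0.9]
width: 27.4
grip_force: 40.8
```

step_arm --commands '[[[0,0,-1],0,20],[[0,0,0],0,20],[[0,0,0],0,20]]'

```text
clock: 18.73
tcp_pos: [528.5, -250.4, 42.6]
eef_rot: [[-0.992, -0.123, 0.002], [-0.123, 0.992, -0.001], [-0.001, -0.002, -1.0]]
wrist_force: [-0.9, 1.3, 1.5]
width: 27.3
grip_force: 41.0
```

step_arm --commands '[[[0,0,-0.7],0,20],[[0,0,0],0,20],[[0,0,0],0,20]]'

```text
clock: 18.98
tcp_pos: [528.6, -250.5, 42.2]
eef_rot: [[-0.992, -0.123, 0.002], [-0.123, 0.992, -0.002], [-0.002, -0.002, -1.0]]
wrist_force: [-1.8, 2.2, 4.8]
width: 26.9
grip_force: 41.3
```

step_arm --commands '[[[0,0,0],0,50],[[0,0,0],0,50],[[0,0,0],0,50],[[0,0,2],0,60]]'

```text
clock: 19.32
tcp_pos: [527.9, -250.6, 42.7]
eef_rot: [[-0.992, -0.123, -0.0], [-0.123, 0.992, -0.002], [0.0, -0.002, -1.0]]
wrist_force: [0.8, -0.1, 0.0]
width: 59.3
grip_force: 0.0
```

step_arm --commands '[[[0,0,20],0,60],[[0,0,30],0,60],[[-20,0,35],0,60],[[-20,0,30],0,0],[[-30,0,20],0,0]]'

```text
clock: 19.73
tcp_pos: [459.9, -251.6, 182.1]
eef_rot: [[-0.992, -0.124, 0.006], [-0.124, 0.992, -0.005], [-0.005, -0.006, -1.0]]
wrist_force: [-0.1, -0.7, 0.5]
width: 36.7
grip_force: 0.0
```

step_arm --commands '[[[0,0,0],0,0],[[0,0,0],0,0],[[0,0,0],0,0]]'

```text
clock: 19.98
tcp_pos: [458.6, -250.8, 178.2]
eef_rot: [[-0.992, -0.122, 0.002], [-0.122, 0.992, -0.002], [-0.001, -0.002, -1.0]]
wrist_force: [-0.2, 0.4, -0.5]
width: 0.1
grip_force: 0.0
```

Run:
```python
from h import *
p=grab_frame('wrist');save(p,'w9');s=read_state();print(s['tcp_pos'].round(1),s['wrist_force'].round(1),s['eef_rot'].round(3)[:,2],s['width'],s['joints'].round(2))
for z in (37,38.5): print(padfit(p,z,(528.2,-250.6,.122)))
for b in blobs(p,(15,30,120),(35,200,255),40): print(b)
```

```text
[ 458.4 -250.4  177.2] [ 0.1 -0.2 -0.4] [ 0.    -0.001 -1.   ] -0.18424095782922634 [-0.63  0.03 -0.02  1.51 -0.   -0.75]
((array([ 5.13548638e+02, -2.52964898e+02,  4.07778245e-01]), np.float64(30.842226283535467)), array([[ 496.1, -223.2],
       [ 503.7, -284.3],
       [ 558.2, -281.1],
       [ 496.1, -223.2]]))
((array([ 5.12855902e+02, -2.53001458e+02,  4.07777614e-01]), np.float64(30.750127149439436)), array([[ 495.5, -223.4],
       [ 503.1, -284.2],
       [ 557.3, -281. ],
       [ 495.5, -223.4]]))
(array([120.1,  55.8]), array([101,  34,  34,  38, 663], dtype=int32))
(array([215.9, 216.1]), array([207, 208,  19,  18, 103], dtype=int32))
(array([276.9, 216.1]), array([268, 208,  19,  18,  98], dtype=int32))
(array([214.6, 263.6]), array([209, 257,  15,  17,  69], dtype=int32))
```

step_arm --commands '[[[0,0,0],-0.121,0],[[0,0,0],-0.121,0],[[0,0,0],-0.121,0],[[0,0,0],-0.121,0],[[0,0,0],-0.121,0]]'

```text
clock: 20.45
tcp_pos: [458.3, -249.9, 176.1]
eef_rot: [[-0.884, 0.468, -0.003], [0.468, 0.884, 0.0], [0.003, -0.001, -1.0]]
wrist_force: [0.8, 0.1, -0.2]
width: -0.2
grip_force: 0.0
```

step_arm --commands '[[[0,0,0],-0.121,0],[[0,0,0],-0.121,0],[[10,7,-10],-0.121,0],[[10,7,-15],-0.121,0],[[10,7,-20],-0.121,0]]'

```text
clock: 20.87
tcp_pos: [489.6, -229.4, 132.5]
eef_rot: [[-0.46, 0.888, -0.001], [0.888, 0.46, -0.002], [-0.001, -0.002, -1.0]]
wrist_force: [1.2, -0.8, 0.6]
width: 0.1
grip_force: 0.0
```

step_arm --commands '[[[7.9,6.4,-20],-0.121,0],[[0,0,-20],-0.121,0],[[0,0,-20],-0.118,0],[[0,0,0],0,0],[[0,0,0],0,0]]'

```text
clock: 21.28
tcp_pos: [494.6, -221.6, 70.3]
eef_rot: [[-0.127, 0.992, -0.008], [0.992, 0.127, 0.002], [0.003, -0.007, -1.0]]
wrist_force: [-0.9, -0.1, 0.2]
width: -0.0
grip_force: 0.0
```

step_arm --commands '[[[0,0,-15],0,0],[[0,0,-8],0,0],[[0,0,0],0,0],[[0,0,0],0,0]]'

```text
clock: 21.62
tcp_pos: [496.2, -223.2, 50.8]
eef_rot: [[-0.125, 0.992, -0.002], [0.992, 0.125, -0.001], [-0.001, -0.002, -1.0]]
wrist_force: [0.7, -0.2, -0.8]
width: 0.4
grip_force: 0.0
```

step_arm --commands '[[[0,0,-2],0,0],[[0,0,-2],0,0],[[0,0,-2],0,0],[[0,0,0],0,0]]'

```text
clock: 21.95
tcp_pos: [496.2, -223.2, 44.6]
eef_rot: [[-0.124, 0.992, -0.002], [0.992, 0.124, -0.001], [-0.001, -0.002, -1.0]]
wrist_force: [0.4, 0.9, -0.6]
width: -0.1
grip_force: 0.0
```

step_arm --commands '[[[0,0,-2],0,0],[[0,0,-2],0,0],[[0,0,-1],0,0],[[0,0,0],0,0],[[0,0,0],0,0]]'

```text
clock: 22.37
tcp_pos: [496.1, -223.1, 39.4]
eef_rot: [[-0.124, 0.992, -0.002], [0.992, 0.124, -0.001], [-0.001, -0.002, -1.0]]
wrist_force: [-0.3, -0.3, -0.1]
width: 0.1
grip_force: 0.0
```

step_arm --commands '[[[0,0,-1],0,0],[[0,0,-1],0,0],[[0,0,0],0,0],[[0,0,0],0,0]]'

```text
clock: 22.7
tcp_pos: [496.2, -223.1, 37.5]
eef_rot: [[-0.124, 0.992, -0.002], [0.992, 0.124, -0.001], [-0.001, -0.002, -1.0]]
wrist_force: [-0.5, 1.2, 0.4]
width: -0.1
grip_force: 0.0
```

step_arm --commands '[[[0,0,-0.7],0,0],[[0,0,-0.7],0,0],[[0,0,0],0,0]]'

```text
clock: 22.95
tcp_pos: [496.4, -223.3, 36.5]
eef_rot: [[-0.124, 0.992, -0.001], [0.992, 0.124, -0.001], [-0.001, -0.002, -1.0]]
wrist_force: [-0.5, 0.9, 2.3]
width: 0.3
grip_force: 0.8
```

step_arm --commands '[[[0,0,-0.7],0,0],[[0,0,-0.7],0,0],[[0,0,0],0,0]]'

```text
clock: 23.2
tcp_pos: [496.5, -223.3, 35.4]
eef_rot: [[-0.124, 0.992, -0.001], [0.992, 0.124, -0.002], [-0.002, -0.001, -1.0]]
wrist_force: [-0.5, 0.6, 3.9]
width: 0.0
grip_force: 2.3
```

step_arm --commands '[[[0,0,-1],0,0],[[0,0,-1],0,0],[[0,0,0],0,0]]'

```text
clock: 23.45
tcp_pos: [496.5, -223.3, 33.3]
eef_rot: [[-0.124, 0.992, -0.001], [0.992, 0.124, -0.002], [-0.002, -0.001, -1.0]]
wrist_force: [-0.6, 0.6, 4.2]
width: 0.5
grip_force: 2.2
```

step_arm --commands '[[[0,0,-0.7],0,0],[[0,0,-0.7],0,0],[[0,0,0],0,0]]'

```text
clock: 23.7
tcp_pos: [496.6, -223.3, 32.7]
eef_rot: [[-0.124, 0.992, -0.001], [0.992, 0.124, -0.002], [-0.002, -0.001, -1.0]]
wrist_force: [-2.7, 2.5, 8.8]
width: 0.1
grip_force: 4.3
```

step_arm --commands '[[[0,0,-0.7],0,0],[[0,0,-0.7],0,0],[[0,0,0],0,0]]'

```text
clock: 23.95
tcp_pos: [496.7, -223.4, 31.9]
eef_rot: [[-0.124, 0.992, -0.001], [0.992, 0.124, -0.002], [-0.002, -0.001, -1.0]]
wrist_force: [-4.5, 1.6, 11.0]
width: 0.2
grip_force: 5.5
```

step_arm --commands '[[[0,0,-0.4],0,0],[[0,0,-0.4],0,0],[[0,0,0],0,0]]'

```text
clock: 24.2
tcp_pos: [496.7, -223.4, 31.5]
eef_rot: [[-0.124, 0.992, -0.001], [0.992, 0.124, -0.002], [-0.002, -0.001, -1.0]]
wrist_force: [-5.1, 2.0, 12.6]
width: -0.1
grip_force: 6.4
```

step_arm --commands '[[[0,0,-0.4],0,0],[[0,0,-0.4],0,0],[[0,0,0],0,0]]'

```text
clock: 24.45
tcp_pos: [496.8, -223.4, 31.3]
eef_rot: [[-0.124, 0.992, -0.0], [0.992, 0.124, -0.002], [-0.002, -0.001, -1.0]]
wrist_force: [-5.2, 3.4, 14.5]
width: -0.4
grip_force: 7.6
```

step_arm --commands '[[[0,0,-0.4],0,0],[[0,0,-0.4],0,0],[[0,0,0],0,0]]'

```text
clock: 24.7
tcp_pos: [496.8, -223.5, 30.4]
eef_rot: [[-0.124, 0.992, -0.0], [0.992, 0.124, -0.002], [-0.002, -0.001, -1.0]]
wrist_force: [-4.5, 3.6, 14.5]
width: -0.1
grip_force: 7.4
```

step_arm --commands '[[[0,0,-0.4],0,0],[[0,0,-0.4],0,0],[[0,0,0],0,0]]'

```text
clock: 24.95
tcp_pos: [496.8, -223.5, 30.0]
eef_rot: [[-0.124, 0.992, -0.0], [0.992, 0.124, -0.003], [-0.002, -0.001, -1.0]]
wrist_force: [-6.2, 2.4, 16.0]
width: -0.3
grip_force: 8.0
```

step_arm --commands '[[[0,0,-0.4],0,0],[[0,0,-0.4],0,0],[[0,0,0],0,0]]'

```text
clock: 25.2
tcp_pos: [496.9, -223.5, 29.7]
eef_rot: [[-0.124, 0.992, -0.0], [0.992, 0.124, -0.002], [-0.002, -0.0, -1.0]]
wrist_force: [-6.6, 3.0, 18.6]
width: 0.1
grip_force: 9.3
```

step_arm --commands '[[[0,0,-0.4],0,0],[[0,0,-0.4],0,0],[[0,0,0],0,0]]'

```text
clock: 25.45
tcp_pos: [496.9, -223.5, 29.5]
eef_rot: [[-0.124, 0.992, 0.0], [0.992, 0.124, -0.003], [-0.003, -0.0, -1.0]]
wrist_force: [-7.1, 4.3, 20.1]
width: -0.3
grip_force: 10.4
```

Run:
```python
from h import *
s=read_state();print(s['tcp_pos'].round(2),s['wrist_force'].round(2),s['torque'].round(2))
p=grab_frame('side');save(p,'s1')
for t in ['barb_1a','post_1']:
    for d in spot_in(p,t)[:4]: print(t,round(d['confidence'],2),np.round(d['bbox']))
```

```text
[ 496.91 -223.51   29.47] [-7.1   4.34 20.11] [ 0.85  1.46 -0.02]
post_1 0.72 [255. 234.  55.  34.]
post_1 0.37 [262. 222.  48.  33.]
```

step_arm --commands '[[[-0.6,0.3,0],0,0],[[-0.3,0.2,0],0,0],[[0,0,0],0,0]]'

```text
clock: 25.85
tcp_pos: [496.8, -223.5, 29.5]
eef_rot: [[-0.124, 0.992, 0.002], [0.992, 0.124, -0.004], [-0.004, 0.001, -1.0]]
wrist_force: [-4.7, 3.0, 17.8]
width: -0.1
grip_force: 9.6
```

step_arm --commands '[[[0,0,-0.4],0,0],[[0,0,-0.3],0,0],[[0,0,0],0,0]]'

```text
clock: 26.1
tcp_pos: [496.9, -223.5, 29.4]
eef_rot: [[-0.124, 0.992, 0.002], [0.992, 0.124, -0.004], [-0.004, 0.001, -1.0]]
wrist_force: [-6.5, 4.2, 20.6]
width: 0.1
grip_force: 10.9
```

step_arm --commands '[[[0,0,10],0,0],[[0,0,14],0,0],[[28,3.2,0],0,0],[[28.5,3.2,0],0,0],[[0,0,0],0,0]]'

```text
clock: 26.52
tcp_pos: [556.0, -216.0, 47.5]
eef_rot: [[-0.125, 0.992, 0.002], [0.992, 0.125, -0.001], [-0.001, 0.002, -1.0]]
wrist_force: [-0.3, 0.3, -0.2]
width: -0.1
grip_force: 0.0
```

step_arm --commands '[[[0,0,-4],0,0],[[0,0,0],0,0],[[0,0,0],0,0]]'

```text
clock: 26.77
tcp_pos: [550.3, -215.9, 43.2]
eef_rot: [[-0.123, 0.992, -0.004], [0.992, 0.123, -0.0], [0.001, -0.004, -1.0]]
wrist_force: [0.1, -1.3, 0.2]
width: -0.3
grip_force: 0.0
```

step_arm --commands '[[[0,0,-2],0,0],[[0,0,-2],0,0],[[0,0,0],0,0],[[0,0,0],0,0]]'

```text
clock: 27.1
tcp_pos: [551.4, -216.3, 40.4]
eef_rot: [[-0.123, 0.992, -0.002], [0.992, 0.123, -0.001], [-0.001, -0.002, -1.0]]
wrist_force: [-0.1, -0.1, 0.5]
width: -0.3
grip_force: 0.0
```

step_arm --commands '[[[0,0,-1],0,0],[[0,0,-1],0,0],[[0,0,0],0,0]]'

```text
clock: 27.35
tcp_pos: [551.8, -216.2, 38.4]
eef_rot: [[-0.124, 0.992, -0.002], [0.992, 0.124, -0.001], [-0.001, -0.002, -1.0]]
wrist_force: [-0.6, 0.1, 0.6]
width: 0.5
grip_force: 0.0
```

step_arm --commands '[[[0,0,-1],0,0],[[0,0,-1],0,0],[[0,0,0],0,0]]'

```text
clock: 27.6
tcp_pos: [552.1, -216.3, 36.6]
eef_rot: [[-0.124, 0.992, -0.001], [0.992, 0.124, -0.001], [-0.001, -0.002, -1.0]]
wrist_force: [-0.2, -0.5, 0.6]
width: 0.2
grip_force: 0.2
```

step_arm --commands '[[[0,0,-1],0,0],[[0,0,-1],0,0],[[0,0,0],0,0]]'

```text
clock: 27.85
tcp_pos: [552.3, -216.3, 35.1]
eef_rot: [[-0.124, 0.992, -0.001], [0.992, 0.124, -0.002], [-0.001, -0.001, -1.0]]
wrist_force: [-0.1, 0.7, 3.7]
width: -0.0
grip_force: 1.7
```

step_arm --commands '[[[0,0,-0.7],0,0],[[0,0,-0.7],0,0],[[0,0,0],0,0]]'

```text
clock: 28.1
tcp_pos: [552.4, -216.4, 34.2]
eef_rot: [[-0.124, 0.992, -0.0], [0.992, 0.124, -0.002], [-0.002, -0.001, -1.0]]
wrist_force: [-0.5, 0.9, 5.5]
width: -0.2
grip_force: 2.9
```

step_arm --commands '[[[-0.2,0,-0.7],0,0],[[-0.2,0,-0.7],0,0],[[0,0,0],0,0]]'

```text
clock: 28.35
tcp_pos: [552.1, -216.4, 32.2]
eef_rot: [[-0.124, 0.992, -0.0], [0.992, 0.124, -0.002], [-0.002, -0.0, -1.0]]
wrist_force: [1.6, 1.3, 2.2]
width: 0.0
grip_force: 1.2
```

step_arm --commands '[[[-0.2,0,-0.7],0,0],[[-0.1,0.1,-0.7],0,0],[[0,0,0],0,0]]'

```text
clock: 28.6
tcp_pos: [552.2, -216.4, 31.4]
eef_rot: [[-0.124, 0.992, 0.001], [0.992, 0.124, -0.002], [-0.002, 0.0, -1.0]]
wrist_force: [-0.0, 0.7, 5.9]
width: -0.0
grip_force: 2.9
```

step_arm --commands '[[[-0.1,0,-0.5],0,0],[[-0.1,0,-0.5],0,0],[[0,0,0],0,0]]'

```text
clock: 28.85
tcp_pos: [552.3, -216.4, 31.0]
eef_rot: [[-0.124, 0.992, 0.001], [0.992, 0.124, -0.002], [-0.002, 0.001, -1.0]]
wrist_force: [-0.9, 1.6, 8.2]
width: -0.1
grip_force: 4.0
```

step_arm --commands '[[[-0.1,0,-0.6],0,0],[[-0.1,0,-0.6],0,0],[[0,0,0],0,0]]'

```text
clock: 29.1
tcp_pos: [552.3, -216.4, 30.1]
eef_rot: [[-0.124, 0.992, 0.002], [0.992, 0.124, -0.002], [-0.002, 0.002, -1.0]]
wrist_force: [-0.6, 1.8, 9.6]
width: -0.4
grip_force: 4.5
```

step_arm --commands '[[[-0.1,0,-0.6],0,0],[[-0.1,0,-0.6],0,0],[[0,0,0],0,0]]'

```text
clock: 29.35
tcp_pos: [552.3, -216.4, 30.0]
eef_rot: [[-0.124, 0.992, 0.002], [0.992, 0.124, -0.002], [-0.002, 0.002, -1.0]]
wrist_force: [-0.8, 2.6, 12.1]
width: 0.0
grip_force: 6.1
```

step_arm --commands '[[[-0.1,0,-0.5],0,0],[[-0.1,0,-0.5],0,0],[[0,0,0],0,0]]'

```text
clock: 29.6
tcp_pos: [552.4, -216.5, 29.8]
eef_rot: [[-0.124, 0.992, 0.003], [0.992, 0.124, -0.002], [-0.003, 0.003, -1.0]]
wrist_force: [-1.6, 3.1, 15.2]
width: 0.4
grip_force: 7.5
```

step_arm --commands '[[[-0.1,0,-0.6],0,0],[[-0.1,0.1,-0.6],0,0],[[0,0,0],0,0]]'

```text
clock: 29.85
tcp_pos: [552.4, -216.4, 29.4]
eef_rot: [[-0.124, 0.992, 0.004], [0.992, 0.124, -0.003], [-0.003, 0.003, -1.0]]
wrist_force: [-3.0, 3.2, 19.0]
width: 0.1
grip_force: 8.9
```

step_arm --commands '[[[-0.1,0,-0.6],0,0],[[-0.1,0.1,-0.4],0,0],[[0,0,0],0,0]]'

```text
clock: 30.1
tcp_pos: [552.4, -216.4, 29.1]
eef_rot: [[-0.124, 0.992, 0.004], [0.992, 0.124, -0.003], [-0.004, 0.004, -1.0]]
wrist_force: [-3.2, 4.1, 20.0]
width: -0.6
grip_force: 10.0
```

step_arm --commands '[[[-0.1,0,-0.5],0,0],[[-0.1,0.1,-0.5],0,0],[[0,0,0],0,0]]'

```text
clock: 30.35
tcp_pos: [552.4, -216.5, 28.7]
eef_rot: [[-0.124, 0.992, 0.005], [0.992, 0.124, -0.003], [-0.004, 0.004, -1.0]]
wrist_force: [-5.0, 4.4, 22.6]
width: -0.2
grip_force: 11.1
```

step_arm --commands '[[[0,0,-0.3],0,0],[[0,0,-0.3],0,0],[[0,0,0],0,0]]'

```text
clock: 30.6
tcp_pos: [552.5, -216.5, 28.5]
eef_rot: [[-0.124, 0.992, 0.005], [0.992, 0.124, -0.003], [-0.004, 0.004, -1.0]]
wrist_force: [-3.4, 4.7, 23.7]
width: -0.0
grip_force: 11.8
```

step_arm --commands '[[[0,0,10],0,0],[[0,0,35],0,0],[[4.6,-30.9,0],0,0],[[5,-31,0],0,0],[[0,0,0],0,0]]'

```text
clock: 31.02
tcp_pos: [560.0, -283.2, 67.0]
eef_rot: [[-0.12, 0.993, -0.0], [0.993, 0.12, -0.006], [-0.006, -0.001, -1.0]]
wrist_force: [-0.1, 0.3, -0.1]
width: 0.1
grip_force: 0.0
```

step_arm --commands '[[[0,0,-20],0,0],[[0,0,0],0,0],[[0,0,0],0,0]]'

```text
clock: 31.27
tcp_pos: [557.1, -276.5, 44.2]
eef_rot: [[-0.123, 0.992, -0.007], [0.992, 0.123, 0.002], [0.003, -0.007, -1.0]]
wrist_force: [-0.5, -0.3, 0.6]
width: -0.2
grip_force: 0.0
```

step_arm --commands '[[[0.5,0,-1.5],0,0],[[0,0,-1],0,0],[[0,0,0],0,0],[[0,0,0],0,0]]'

```text
clock: 31.6
tcp_pos: [560.2, -277.6, 45.2]
eef_rot: [[-0.124, 0.992, -0.001], [0.992, 0.124, -0.002], [-0.002, -0.001, -1.0]]
wrist_force: [0.6, -1.0, 0.1]
width: -0.1
grip_force: 0.0
```

step_arm --commands '[[[0,0,-1],0,0],[[0,0,-1],0,0],[[0,0,0],0,0]]'

```text
clock: 31.85
tcp_pos: [559.8, -277.7, 42.6]
eef_rot: [[-0.124, 0.992, -0.002], [0.992, 0.124, -0.001], [-0.001, -0.002, -1.0]]
wrist_force: [-0.1, 1.0, -1.0]
width: -0.4
grip_force: 0.0
```

step_arm --commands '[[[0,0,-1],0,0],[[0,0,-1],0,0],[[0,0,0],0,0]]'

```text
clock: 32.1
tcp_pos: [559.7, -277.7, 40.2]
eef_rot: [[-0.124, 0.992, -0.002], [0.992, 0.124, -0.001], [-0.001, -0.002, -1.0]]
wrist_force: [0.3, 0.2, -0.6]
width: -0.1
grip_force: 0.0
```

step_arm --commands '[[[0,0,-1],0,0],[[0,0,-1],0,0],[[0,0,0],0,0]]'

```text
clock: 32.35
tcp_pos: [559.7, -277.7, 38.3]
eef_rot: [[-0.124, 0.992, -0.002], [0.992, 0.124, -0.001], [-0.001, -0.002, -1.0]]
wrist_force: [0.4, -0.5, -0.2]
width: -0.1
grip_force: 0.0
```

step_arm --commands '[[[0,0,-0.8],0,0],[[0,0,-0.8],0,0],[[0,0,0],0,0]]'

```text
clock: 32.6
tcp_pos: [559.8, -277.7, 36.8]
eef_rot: [[-0.124, 0.992, -0.002], [0.992, 0.124, -0.001], [-0.001, -0.002, -1.0]]
wrist_force: [0.1, -0.6, -0.1]
width: 0.1
grip_force: 0.0
```

step_arm --commands '[[[-0.1,0,-0.7],0,0],[[-0.1,0,-0.7],0,0],[[0,0,0],0,0]]'

```text
clock: 32.85
tcp_pos: [559.6, -277.7, 35.4]
eef_rot: [[-0.124, 0.992, -0.002], [0.992, 0.124, -0.001], [-0.001, -0.002, -1.0]]
wrist_force: [-0.1, 0.7, -0.3]
width: -0.1
grip_force: 0.0
```

step_arm --commands '[[[0,0,-0.7],0,0],[[0,0,-0.7],0,0],[[0,0,0],0,0]]'

```text
clock: 33.1
tcp_pos: [559.6, -277.7, 34.0]
eef_rot: [[-0.124, 0.992, -0.002], [0.992, 0.124, -0.001], [-0.001, -0.002, -1.0]]
wrist_force: [0.1, -0.1, -0.8]
width: -0.0
grip_force: 0.0
```

step_arm --commands '[[[-0.1,0,-0.7],0,0],[[-0.1,0,-0.7],0,0],[[0,0,0],0,0]]'

```text
clock: 33.35
tcp_pos: [559.4, -277.7, 32.6]
eef_rot: [[-0.124, 0.992, -0.002], [0.992, 0.124, -0.001], [-0.001, -0.002, -1.0]]
wrist_force: [0.1, 0.5, 0.1]
width: 0.5
grip_force: 0.0
```

step_arm --commands '[[[-0.1,0,-0.6],0,0],[[-0.1,0,-0.6],0,0],[[0,0,0],0,0]]'

```text
clock: 33.6
tcp_pos: [559.2, -277.7, 31.4]
eef_rot: [[-0.124, 0.992, -0.002], [0.992, 0.124, -0.001], [-0.001, -0.002, -1.0]]
wrist_force: [-0.2, 0.5, 0.4]
width: 0.1
grip_force: 0.0
```

step_arm --commands '[[[0,0,-0.6],0,0],[[0,0,-0.6],0,0],[[0,0,0],0,0]]'

```text
clock: 33.85
tcp_pos: [559.3, -277.8, 30.4]
eef_rot: [[-0.124, 0.992, -0.002], [0.992, 0.124, -0.001], [-0.001, -0.002, -1.0]]
wrist_force: [0.3, -0.3, 0.4]
width: -0.0
grip_force: 0.0
```

step_arm --commands '[[[0,0,-0.5],0,0],[[0,0,-0.5],0,0],[[0,0,0],0,0]]'

```text
clock: 34.1
tcp_pos: [559.4, -277.8, 30.2]
eef_rot: [[-0.124, 0.992, -0.001], [0.992, 0.124, -0.002], [-0.001, -0.002, -1.0]]
wrist_force: [-1.6, 0.7, 4.6]
width: -0.1
grip_force: 2.3
```

step_arm --commands '[[[-0.1,0,-0.7],0,0],[[-0.1,0,-0.7],0,0],[[0,0,0],0,0]]'

```text
clock: 34.35
tcp_pos: [559.4, -277.8, 30.1]
eef_rot: [[-0.124, 0.992, -0.001], [0.992, 0.124, -0.002], [-0.002, -0.001, -1.0]]
wrist_force: [-4.0, 1.2, 8.4]
width: 0.4
grip_force: 4.5
```

step_arm --commands '[[[-0.1,0,-0.6],0,0],[[-0.1,0,-0.6],0,0],[[0,0,0],0,0]]'

```text
clock: 34.6
tcp_pos: [559.4, -277.9, 29.9]
eef_rot: [[-0.124, 0.992, -0.0], [0.992, 0.124, -0.002], [-0.002, -0.0, -1.0]]
wrist_force: [-4.1, 3.5, 12.9]
width: 0.3
grip_force: 6.1
```

step_arm --commands '[[[-0.1,0,-0.5],0,0],[[-0.1,0,-0.5],0,0],[[0,0,0],0,0]]'

```text
clock: 34.85
tcp_pos: [559.4, -277.9, 29.7]
eef_rot: [[-0.124, 0.992, 0.001], [0.992, 0.124, -0.002], [-0.002, 0.0, -1.0]]
wrist_force: [-4.8, 3.8, 14.1]
width: 0.0
grip_force: 7.5
```

step_arm --commands '[[[-0.1,0,-0.6],0,0],[[-0.1,0.1,-0.6],0,0],[[0,0,0],0,0]]'

```text
clock: 35.1
tcp_pos: [559.4, -277.9, 29.4]
eef_rot: [[-0.124, 0.992, 0.001], [0.992, 0.124, -0.003], [-0.003, 0.001, -1.0]]
wrist_force: [-4.7, 4.1, 16.7]
width: -0.3
grip_force: 8.8
```

step_arm --commands '[[[-0.1,0,-0.6],0,0],[[-0.1,0.1,-0.5],0,0],[[0,0,0],0,0]]'

```text
clock: 35.35
tcp_pos: [559.5, -277.9, 29.0]
eef_rot: [[-0.124, 0.992, 0.002], [0.992, 0.124, -0.003], [-0.003, 0.001, -1.0]]
wrist_force: [-5.6, 4.5, 20.6]
width: 0.1
grip_force: 9.9
```

step_arm --commands '[[[0,0,10],0,0],[[0,0,14],0,0],[[-27,-3.5,0],0,0],[[-27.5,-3.6,0],0,0],[[0,0,0],0,0]]'

```text
clock: 35.77
tcp_pos: [498.6, -283.9, 45.6]
eef_rot: [[-0.121, 0.993, -0.008], [0.993, 0.121, 0.001], [0.002, -0.008, -1.0]]
wrist_force: [-0.2, 1.1, -0.6]
width: 0.1
grip_force: 0.0
```

step_arm --commands '[[[0,0,-4],0,0],[[0,0,-2],0,0],[[0,0,0],0,0]]'

```text
clock: 36.02
tcp_pos: [504.2, -284.5, 40.6]
eef_rot: [[-0.124, 0.992, -0.002], [0.992, 0.124, -0.001], [-0.001, -0.002, -1.0]]
wrist_force: [-0.5, -0.3, -0.2]
width: -0.0
grip_force: 0.0
```

step_arm --commands '[[[0,0,-1.5],0,0],[[0,0,-1],0,0],[[0,0,0],0,0]]'

```text
clock: 36.27
tcp_pos: [504.2, -284.6, 38.7]
eef_rot: [[-0.124, 0.992, -0.002], [0.992, 0.124, -0.001], [-0.001, -0.002, -1.0]]
wrist_force: [0.4, 0.3, 0.6]
width: 0.1
grip_force: 0.0
```

step_arm --commands '[[[0,0,-1],0,0],[[0,0,-1],0,0],[[0,0,0],0,0]]'

```text
clock: 36.52
tcp_pos: [503.8, -284.6, 36.8]
eef_rot: [[-0.124, 0.992, -0.002], [0.992, 0.124, -0.001], [-0.001, -0.002, -1.0]]
wrist_force: [0.7, -0.5, -0.4]
width: -0.1
grip_force: 0.0
```

step_arm --commands '[[[0,0,-0.8],0,0],[[0,0,-0.8],0,0],[[0,0,0],0,0]]'

```text
clock: 36.77
tcp_pos: [503.7, -284.7, 35.2]
eef_rot: [[-0.124, 0.992, -0.002], [0.992, 0.124, -0.001], [-0.001, -0.002, -1.0]]
wrist_force: [-0.3, -0.9, -1.0]
width: -0.2
grip_force: 0.0
```

step_arm --commands '[[[0,0,-0.8],0,0],[[0,0,-0.8],0,0],[[0,0,0],0,0]]'

```text
clock: 37.02
tcp_pos: [503.7, -284.6, 33.6]
eef_rot: [[-0.124, 0.992, -0.002], [0.992, 0.124, -0.001], [-0.001, -0.002, -1.0]]
wrist_force: [-0.2, 0.0, 0.1]
width: -0.1
grip_force: 0.0
```

step_arm --commands '[[[0,0,-0.7],0,0],[[0,0,-0.7],0,0],[[0,0,0],0,0]]'

```text
clock: 37.27
tcp_pos: [503.7, -284.6, 32.2]
eef_rot: [[-0.124, 0.992, -0.002], [0.992, 0.124, -0.001], [-0.001, -0.002, -1.0]]
wrist_force: [0.1, -0.1, 0.1]
width: 0.2
grip_force: 0.0
```

step_arm --commands '[[[0,0,-0.6],0,0],[[0,0,-0.6],0,0],[[0,0,0],0,0]]'

```text
clock: 37.52
tcp_pos: [503.7, -284.6, 31.0]
eef_rot: [[-0.124, 0.992, -0.002], [0.992, 0.124, -0.001], [-0.001, -0.002, -1.0]]
wrist_force: [-0.4, 0.7, -1.5]
width: 0.1
grip_force: 0.0
```

step_arm --commands '[[[0,0,-0.6],0,0],[[0,0,-0.6],0,0],[[0,0,0],0,0]]'

```text
clock: 37.77
tcp_pos: [503.9, -284.7, 30.3]
eef_rot: [[-0.124, 0.992, -0.002], [0.992, 0.124, -0.001], [-0.001, -0.002, -1.0]]
wrist_force: [0.5, 0.4, 1.8]
width: -0.1
grip_force: 0.7
```

step_arm --commands '[[[0,0,-0.5],0,0],[[0,0,-0.5],0,0],[[0,0,0],0,0]]'

```text
clock: 38.02
tcp_pos: [503.9, -284.8, 30.2]
eef_rot: [[-0.124, 0.992, -0.001], [0.992, 0.124, -0.002], [-0.001, -0.002, -1.0]]
wrist_force: [-0.9, 1.2, 5.8]
width: -0.1
grip_force: 2.8
```

step_arm --commands '[[[-0.1,0,-0.5],0,0],[[-0.1,0,-0.5],0,0],[[0,0,0],0,0]]'

```text
clock: 38.27
tcp_pos: [503.9, -284.8, 30.1]
eef_rot: [[-0.124, 0.992, -0.001], [0.992, 0.124, -0.002], [-0.002, -0.001, -1.0]]
wrist_force: [-2.3, 3.1, 8.7]
width: 0.2
grip_force: 4.4
```

step_arm --commands '[[[-0.1,0,-0.7],0,0],[[-0.1,0,-0.7],0,0],[[0,0,0],0,0]]'

```text
clock: 38.52
tcp_pos: [503.9, -284.8, 29.9]
eef_rot: [[-0.124, 0.992, -0.0], [0.992, 0.124, -0.002], [-0.002, -0.0, -1.0]]
wrist_force: [-4.0, 3.1, 12.8]
width: 0.5
grip_force: 6.6
```

step_arm --commands '[[[-0.1,0,-0.6],0,0],[[-0.1,0.1,-0.6],0,0],[[0,0,0],0,0]]'

```text
clock: 38.77
tcp_pos: [504.0, -284.8, 29.6]
eef_rot: [[-0.124, 0.992, 0.001], [0.992, 0.124, -0.003], [-0.003, 0.0, -1.0]]
wrist_force: [-5.8, 4.2, 17.2]
width: -0.1
grip_force: 8.3
```

step_arm --commands '[[[-0.1,0,-0.6],0,0],[[-0.1,0.1,-0.5],0,0],[[0,0,0],0,0]]'

```text
clock: 39.02
tcp_pos: [504.0, -284.8, 29.3]
eef_rot: [[-0.124, 0.992, 0.001], [0.992, 0.124, -0.003], [-0.003, 0.001, -1.0]]
wrist_force: [-5.4, 5.1, 19.4]
width: 0.2
grip_force: 9.6
```

step_arm --commands '[[[0,0,10],0,0],[[0,0,34],0,0],[[-3.4,30.6,0],0,0],[[-3.4,30.7,0],0,0],[[0,0,0],0,0]]'

```text
clock: 39.43
tcp_pos: [495.4, -218.8, 68.4]
eef_rot: [[-0.127, 0.992, -0.003], [0.992, 0.127, 0.002], [0.003, -0.002, -1.0]]
wrist_force: [-1.0, 1.5, -0.7]
width: -0.3
grip_force: 0.0
```

step_arm --commands '[[[0,0,-20],0,0],[[0,0,-8],0,0],[[0,0,-4],0,0],[[0,0,0],0,0],[[0,0,0],0,0]]'

```text
clock: 39.85
tcp_pos: [495.8, -223.3, 35.8]
eef_rot: [[-0.123, 0.992, -0.003], [0.992, 0.123, -0.001], [-0.0, -0.003, -1.0]]
wrist_force: [0.4, -0.8, -0.3]
width: -0.1
grip_force: 0.0
```

step_arm --commands '[[[0,0,-1],0,0],[[0,0,-1],0,0],[[0,0,0],0,0]]'

```text
clock: 40.1
tcp_pos: [496.5, -223.6, 34.7]
eef_rot: [[-0.123, 0.992, -0.001], [0.992, 0.123, -0.002], [-0.002, -0.001, -1.0]]
wrist_force: [-0.4, 0.4, -0.4]
width: 0.2
grip_force: 0.0
```

step_arm --commands '[[[0,0,-0.7],0,0],[[0,0,-0.7],0,0],[[0,0,0],0,0]]'

```text
clock: 40.35
tcp_pos: [496.2, -223.2, 32.9]
eef_rot: [[-0.124, 0.992, -0.002], [0.992, 0.124, -0.001], [-0.001, -0.002, -1.0]]
wrist_force: [0.1, -0.4, 0.2]
width: 0.4
grip_force: 0.0
```

step_arm --commands '[[[0,0,-0.6],0,0],[[0,0,-0.6],0,0],[[0,0,0],0,0]]'

```text
clock: 40.6
tcp_pos: [496.1, -223.1, 31.5]
eef_rot: [[-0.124, 0.992, -0.002], [0.992, 0.124, -0.001], [-0.001, -0.002, -1.0]]
wrist_force: [0.3, -0.7, -0.1]
width: 0.1
grip_force: 0.0
```

step_arm --commands '[[[0,0,-0.5],0,0],[[0,0,-0.4],0,0],[[0,0,0],0,0]]'

```text
clock: 40.85
tcp_pos: [496.1, -223.1, 30.7]
eef_rot: [[-0.124, 0.992, -0.002], [0.992, 0.124, -0.001], [-0.001, -0.002, -1.0]]
wrist_force: [-0.8, -0.2, 0.3]
width: -0.4
grip_force: 0.0
```

step_arm --commands '[[[0,0,-0.4],0,0],[[0,0,-0.4],0,0],[[0,0,0],0,0]]'

```text
clock: 41.1
tcp_pos: [496.2, -223.2, 30.3]
eef_rot: [[-0.124, 0.992, -0.002], [0.992, 0.124, -0.001], [-0.001, -0.002, -1.0]]
wrist_force: [-0.4, 0.6, 1.3]
width: 0.2
grip_force: 0.7
```

step_arm --commands '[[[0,0,-0.4],0,0],[[0,0,-0.4],0,0],[[0,0,0],0,0]]'

```text
clock: 41.35
tcp_pos: [496.3, -223.2, 30.2]
eef_rot: [[-0.124, 0.992, -0.002], [0.992, 0.124, -0.001], [-0.001, -0.002, -1.0]]
wrist_force: [-2.1, 0.9, 5.3]
width: 0.0
grip_force: 2.7
```

step_arm --commands '[[[0,0,10],0,0],[[0,0,30],0,0],[[-20,0,35],0,0],[[-30,0,25],0,0],[[-20,0,10],0,0]]'

```text
clock: 41.77
tcp_pos: [426.9, -224.5, 144.3]
eef_rot: [[-0.124, 0.992, 0.003], [0.992, 0.124, -0.006], [-0.006, 0.003, -1.0]]
wrist_force: [0.3, 0.4, -0.1]
width: 0.2
grip_force: 0.0
```

step_arm --commands '[[[0,-27,20],0,0],[[0,0,0],0,0],[[0,0,0],0,0],[[0,0,0],0,0],[[0,0,0],0,0]]'

```text
clock: 42.18
tcp_pos: [426.3, -249.7, 158.7]
eef_rot: [[-0.124, 0.992, -0.002], [0.992, 0.124, -0.0], [-0.0, -0.002, -1.0]]
wrist_force: [0.4, -0.3, -0.0]
width: -0.2
grip_force: 0.0
```

Run:
```python
from h import *
s=read_state();print(s['tcp_pos'].round(1),s['wrist_force'].round(1),s['clock'])
for n in ('wrist','side'):
    p=grab_frame(n);save(p,'f'+n)
    for b in blobs(p,(15,30,120),(35,200,255),12):
        r=ray(p,b[0],30.4)
        if 450<r[0]<600 and -320<r[1]<-180: print(n,b[0],b[1][4],r.round(1))
```

```text
[ 426.3 -249.7  158.7] [ 0.4 -0.3 -0. ] 42.1833
wrist [354.1 143.1] 14 [ 510.4 -203.3   30.4]
wrist [381.1 143.1] 14 [ 534.3 -200.3   30.4]
wrist [334.3 162.6] 127 [ 496.5 -222.9   30.4]
wrist [395.6 162.2] 129 [ 551.7 -215.6   30.4]
wrist [339.3 183. ] 13 [ 505.  -241.3   30.4]
wrist [387. 183.] 15 [ 548.9 -235.8   30.4]
wrist [337.3 207. ] 13 [ 508.1 -265.    30.4]
wrist [329.1 224.7] 120 [ 504.  -284.    30.4]
wrist [386.4 225.1] 118 [ 559.2 -277.4   30.4]
wrist [344.  242.5] 12 [ 522.4 -301.    30.4]
side [269.1 235.3] 16 [ 495.2 -221.5   30.4]
side [283.3 247. ] 21 [ 505.3 -281.6   30.4]
```

```bash
python3 -c "
from station import *
print(finish_job())"
```

```text
the job is handed in; nothing more can be done
None
```

The board sits on the tray's four posts with its terminal block at the open rim, and the job is handed in at about 42 s. I touched three pads afterwards and each stood at 30.3 to 30.4 mm, so the board is level with its underside near 27.4 mm. I did not see the barbs spring out; that all four clicked is judged from heights and press forces, which peaked at about 25 N.

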